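# Lift a freshly bonded disc with the lifter onto the curing stand

## Task

The bush on the cover disc has just been bonded and must not be touched or shifted: slide the steel lifter's blade under the disc (the bench stop behind keeps it from running away) and carry disc and bush level on the lifter to the curing stand. Lower the blade between the stand's rails so that the disc is left lying level on both rails, between the side lips, then draw the lifter out and set it down flat on the bench, clear of the stand and the stop. Touch neither disc nor bush with the gripper or arm, and do not knock over the small red bottle.

Things in the scene. Friction and masses are not known exactly. Their poses are not given: they have to be found in the camera images.
- lifter: Loose sheet-steel lifter like a small plasterer's trowel, 185 x 46 x 76 mm, 0.18 kg, standing flat on its blade. Origin: blade underside, below the handle's middle; x to the free front edge, z up. Blade x = -50 to +135 mm, 46 wide, 2 thick, 1 thick at the front edge; heel has 10 mm side folds. With the disc against the lip, the disc's centre is at x = +101 mm.
- cover_disc: Loose round aluminium disc, 88 mm diameter, 6 mm thick, about 0.09 kg, lying on the bench just in front of the bench stop. Lower edge bevelled (3 mm high, 6 mm wide), so the blade can get under. Origin: centre of the underside, z up.
- bush: Loose flanged bronze bush, 40 mm diameter, 26 mm high, about 0.09 kg, standing free on the middle of the disc. Origin: centre of its underside, z up.
- bench_stop: Fixed dark steel stop, 18 mm high: two fences in a shallow V, open towards -x of its frame; x points into the V. Origin: on the bench, nominal disc centre; a disc pushed along +x ends against both fences with its centre at x = +3, y = 0 mm. Push the blade in along its +x from the open side. Fences and foot: x = +25 to +103, y within 55 mm.
- curing_stand: Fixed aluminium stand: base 150 x 150 x 8 mm with two rails along x (x = -60 to +60 mm), rubber tops at z = 32. Gap between rails 64 mm (y = -32 to 32), open down to z = 8 and at the front (-x). Side lips inside faces at y = +-52, top z = 38; rear bar at x = +60 to z = 38. Origin: centre of the base's underside, x to the rear bar, z up.
- bottle_a: Small red bottle with a white pointed cap, 25 mm diameter, 80 mm high, loose, a bystander. Origin: centre of its underside.
- handle_mid (a point): Middle of the lifter's handle (lifter frame 0, 0, 63 mm): a black bar along the lifter's x, 96 long, 20 wide, 26 high (z = 50 to 76 mm), on two thin posts. The tall grey hopper beyond it (0.25 m high, nearest corner about x = 0.43, y = -0.19 m) stands in the way of a gripper that comes low from the right.
- lip_mid (a point): Foot of the lifter's folded cross lip (lifter frame 57, 0, 2 mm); the lip is 46 wide, rises to z = 10 mm and keeps the disc from sliding back off the blade towards the handle.
Things that resemble listed ones, but are neither listed nor needed, are in the scene too. What is shaped like the bush but purple is not meant.

How it is judged:
By the outcome, as a careful person would: the job done as asked, in the order asked, and still so for the second after the job is handed in, with the robot touching nothing.
It also fails if it takes over 72 s, if anything falls off the work surface, if the arm or the gripper's body presses on something with over 40 N, if the wrist force passes 120 N, or if a joint passes its speed limit or range.

## Robot

A 6-joint arm with a two-finger parallel gripper is mounted at the origin on a cart in front of the work surface, level with it; the furniture and walls round the work are solid. World frame = base frame: x ahead of the robot, y to its left, z up, the work surface at z = 0. Lengths are in mm, angles in rad, forces in N, time in s.
With the tool pointing down it reaches from about 275 to 750 mm from the base axis. Payload 10.2 kg.
Tool frame: the origin (TCP) lies at the very end of the fingers, on their centre line; the grasp point (between the pads) lies 19 mm behind it; z points along the fingers, y is the direction in which the jaws open and shut (so a half turn about z gives the same grasp; the last joint's range is limited). The gripper opens to 85 mm and grips with 20 to 120 N. Pads are 22 mm wide; open, the fingers measure 114 mm over their backs; the gripper's body (76 mm by 85 mm) begins 54 mm behind the grasp point. The pads swing forward as they close: fully open they stand 13 mm farther back than shut.
Start: joints at [1.032, 0.313, 1.498, -0, 1.331, -0.223], TCP at [163.066, 499.04, 231.294] pointing down, gripper open.
Joint ranges: [-2.94, 2.94], [-0.97, 2.17], [0.19, 2.56], [-1.23, 4.37], [0.02, 3.11], [-2.88, 2.88]. Speed limits (rad/s): [2.39, 2.39, 3.01, 3.14, 3.14, 3.14].

## Interface

Orientations are given as a unit quaternion [w, x, y, z].
In Python, from rig import * gives the robot as it stands. The module is installed in compiled form; this text tells all that it offers.
- The arm moves only by the shell command python3 -m crank 'ROWS' [FORCE]. ROWS is a JSON object of lists of equal length, an entry for each row: "dp": the shift along the world's x, y, z in cm, a list of three; "delta_rot": the turn, a rotation vector about the world's x, y, z in degrees, a list of three; "claw": the closure in counts, from 0 (fully open) to 255 (shut). A call has 1 to 10 rows; each row shifts and turns the commanded pose from where the row before left it; what a row does not reach is not made up. A row lasts 1/10 s, in which the tool goes at most 50 mm and 8.59 degrees, less where a joint would pass 70% of its speed; a pose out of reach is approached as far as the arm can. A call is refused whole if a number of a shift passes 5 or a number of a turn 8.59, either way. A call with a gripper value outside its range is refused whole. The fingers move at their own pace and stop on an object; FORCE is the grip in N (left out, the last holds). Time passes only in rows, so rows that do not move let the fingers close. It gives the time, the measured TCP pose, the force and the opening at its end, in the units of the state.
- sense(): the state, without advancing time (a new reading comes with each control period).
- capture(name): name is "scene" or "top" or "wrist"; returns (picture, depth): 420x560x3 uint8, red, green, blue; 420x560 float32, mm along the optical axis (not along the pixel's ray), 0 where there is no reading.
- camera_model(name): a dict with "fx", "fy", "cx", "cy" (pixels), "cam_to_world" (4x4, takes a point from camera to world coordinates); the wrist camera has in their place "T_tool_cam" (4x4, takes a point from camera to tool coordinates, whose origin is the TCP and whose axes are the flange's). Camera axes: x right, y up, looking along -z (the intrinsics and any distortion apply to the point x, -y, -z); pixel columns grow to the right and rows downward; lengths in mm; the calibration is good to about 2 mm. A picture is of the moment at which its call begins: read the wrist's pose just before it. camera_model takes no time and is no camera call.
- finish_job(): hands the job in, once; it reports no verdict.
Trained networks look in the newest picture that a camera, given by its name, has taken for a name from the list of things; names that differ only in an ending like _2 or _b are one class to them, and where a whole thing is asked for, a point or a joint stands for the part that bears it (a point fixed in the world has none). Each returns a list of dicts, best first, with "p" (0 to 1); they miss things now and then, are a little off and sometimes report something else, mostly with a low value. They report only what shows in the picture. A call takes as long as a camera call. They do not tell look-alikes from the thing itself.
- boxes_of(camera, target): "centre" ([column, row] in pixels, amid what is visible of it).
- masks_of(camera, target): "region" (420x560 bool, what is visible of it) and "centre" ([column, row] in pixels, amid what is visible of it).
- pinpoint(camera, target): "centre" ([column, row] in pixels: a listed point, or the origin of a listed thing).
The state is a dict: "time_s": time; "joints": joint angles; "dq": joint speeds; "tau": joint torques, N m; "eef_pos": TCP position; "ee_rot": TCP orientation; "force": force on the tool from outside, world axes, zero at the start; "wrist_torque": the same for the moment, N m; "grip_width": opening from 0.0 (shut) to 1.0 (fully open).
Only numpy, scipy, OpenCV 4.12 (cv2) and the standard library are available. Lean on these libraries where they do the work, as an engineer would, in place of code of your own. Each camera call takes 0.05 s, during which the arm holds its last target.

## Working session

There is one attempt and no reset: what is moved stays moved. The work goes in short steps, Python scripts to look and compute and a shell command to move; the robot and the scene stay as the last step left them, time stands still between calls to the robot, and variables do not carry over. Pictures are saved under pics/ and viewed, and the job is handed in when it is done.

```bash
mkdir -p pics; ls
python3 - <<'E'
from rig import *
import cv2,numpy as np
s=sense();print(s)
for n in("scene","top"):
    p,d=capture(n);cv2.imwrite(f"pics/{n}0.png",p[:,:,::-1]);np.savez(f"{n}0.npz",p=p,d=d)
    m=camera_model(n);print(n,m)
    for t in("lifter","cover_disc","bush","bench_stop","curing_stand","bottle_a","handle_mid","lip_mid"):
        print(t,[(np.round(r["centre"],1).tolist(),round(r["p"],2)) for r in pinpoint(n,t)][:4])
print(camera_model("wrist"))
print(sense()["time_s"])
E
```

```text
pics
{'time_s': 0.0, 'joints': array([ 1.03157848e+00,  3.13443278e-01,  1.49846589e+00, -6.12556489e-06,
        1.33102265e+00, -2.23430861e-01]), 'dq': array([ 4.31107395e-04, -2.01044592e-04, -5.64722351e-04, -2.03841032e-04,
       -1.14645367e-03,  3.06180792e-05]), 'tau': array([ 2.97016859e-04, -4.12268937e+01, -2.59743226e+01, -1.73308385e-04,
        3.99286626e-03, -3.21708023e-05]), 'eef_pos': array([162.93058329, 498.78949006, 230.72768126]), 'ee_rot': array([-2.46423823e-04,  1.57237499e-01,  9.87560591e-01, -6.22594375e-04]), 'force': array([-0.89817744,  0.25781928, -0.64391574]), 'wrist_torque': array([ 0.03124711, -0.01955009,  0.03662591]), 'grip_width': 1.0010714478172136}
scene {'fx': 402.7417035617077, 'fy': 402.7417035617077, 'cx': 280.9164929809877, 'cy': 209.4006389720417, 'cam_to_world': array([[-5.30264685e-01,  3.03550248e-01, -7.91629087e-01,
        -2.61735770e+02],
       [-8.47488741e-01, -2.16347137e-01,  4.84723376e-01,
         5.54173339e+02],
       [-2.41287855e-02,  9.27928426e-01,  3.71976664e-01,
         4.14186147e+02],
       [ 0.00000000e
[... 920 characters left out ...]
 []
bush [([208.3, 300.0], 0.69), ([215.0, 166.0], 0.44), ([205.9, 271.2], 0.44)]
bench_stop []
curing_stand [([291.1, 138.0], 0.97)]
bottle_a [([233.9, 127.3], 0.49)]
handle_mid [([357.2, 190.8], 0.65)]
lip_mid [([360.2, 216.7], 0.7)]
{'fx': 330.11611338287065, 'fy': 330.11611338287065, 'cx': 275.04503177239013, 'cy': 207.90759873561552, 'T_tool_cam': array([[-6.92241095e-06,  9.52770133e-01,  3.03692400e-01,
         7.80745015e+01],
       [ 9.99999993e-01, -2.94843269e-05,  1.15294940e-04,
        -2.23413918e-01],
       [ 1.18803741e-04,  3.03692399e-01, -9.52770126e-01,
        -1.41526233e+02],
       [ 0.00000000e+00,  0.00000000e+00,  0.00000000e+00,
         1.00000000e+00]])}
0.9
```

View pics/scene0.png

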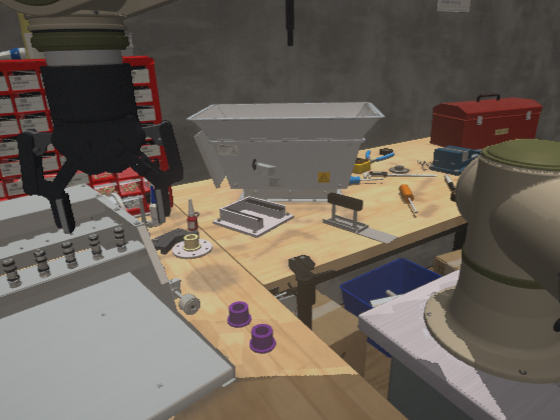

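View pics/top0.png

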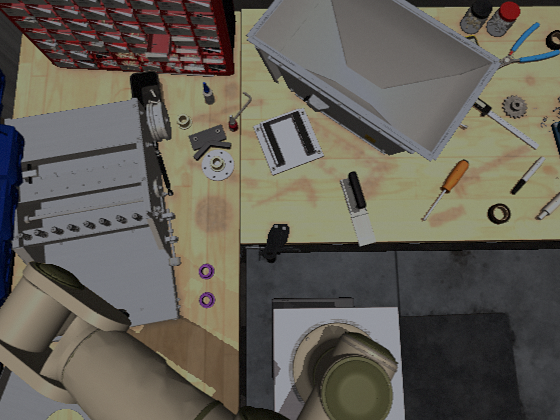

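Scene: lifter (345,220), disc with bronze bush (191,246), stop behind it (170,240), stand (255,215), purple bushes (238,315)/(262,338). Top: lifter (357,205), disc (218,163), stop (208,138), stand (290,140). Next, close crops.

Run:
```python
import cv2,numpy as np
p=np.load("top0.npz")["p"][:,:,::-1]
a=cv2.resize(p[75:195,160:260],None,fx=5,fy=5,interpolation=cv2.INTER_CUBIC)
cv2.imwrite("pics/c1.png",a)
b=cv2.resize(p[95:255,250:410],None,fx=3.7,fy=3.7,interpolation=cv2.INTER_CUBIC)
cv2.imwrite("pics/c2.png",b)
p=np.load("scene0.npz")["p"][:,:,::-1]
cv2.imwrite("pics/c3.png",cv2.resize(p[170:270,140:270],None,fx=6,fy=6,interpolation=cv2.INTER_CUBIC))
```

```text
(no output)
```

View pics/c1.png

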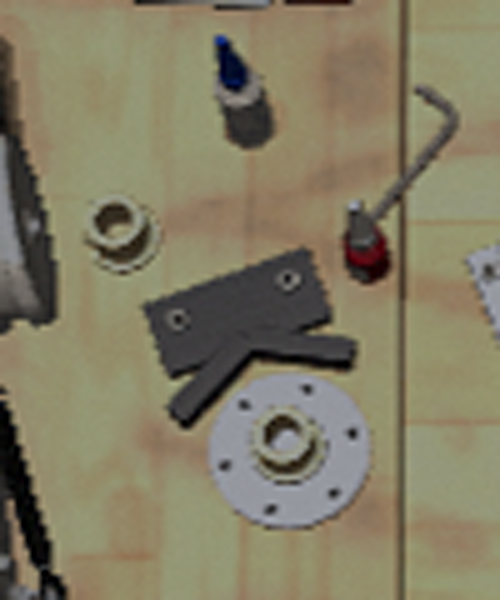

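View pics/c2.png

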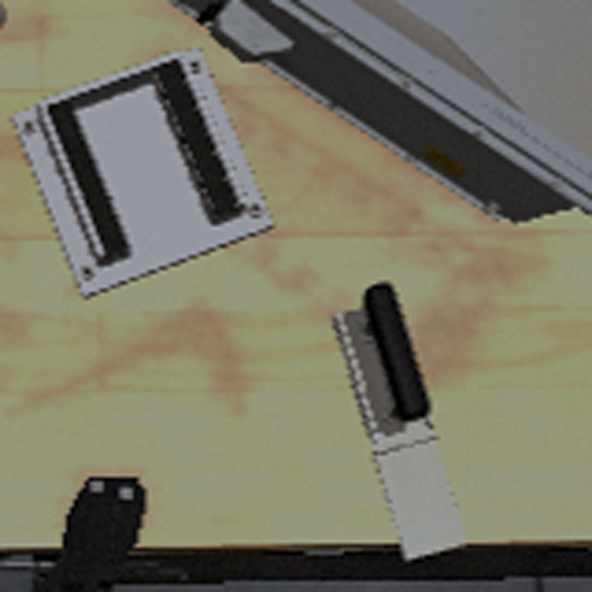

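View pics/c3.png

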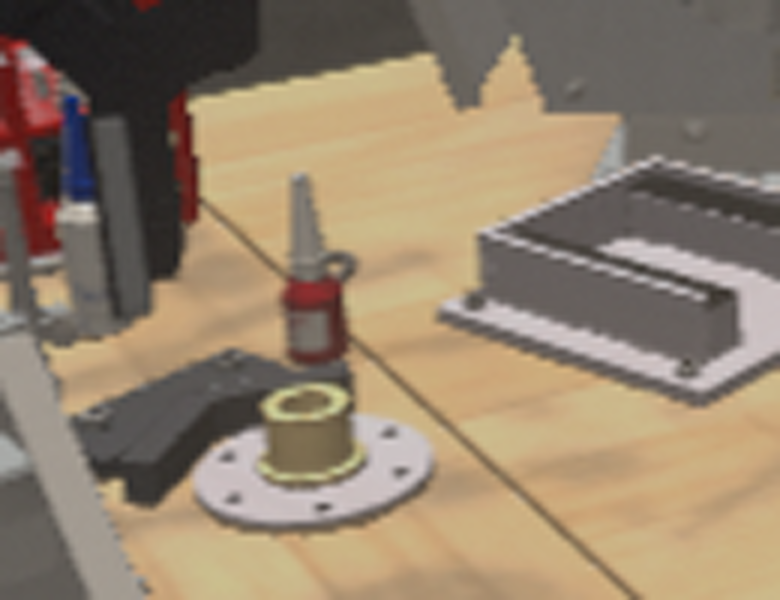

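```bash
cat > h.py <<'E'
import numpy as np,cv2
from rig import *
def K(m): return np.array([[m["fx"],0,m["cx"]],[0,m["fy"],m["cy"]],[0,0,1.]])
def cloud(m,d,T=None):
    T=m["cam_to_world"] if T is None else T
    v,u=np.mgrid[:d.shape[0],:d.shape[1]]
    P=np.stack([(u-m["cx"])/m["fx"]*d,-(v-m["cy"])/m["fy"]*d,-d],-1)
    W=P@T[:3,:3].T+T[:3,3]; W[d<=0]=np.nan
    return W
def proj(m,X,T=None):
    T=m["cam_to_world"] if T is None else T
    c=(np.atleast_2d(X)-T[:3,3])@T[:3,:3]
    return np.stack([m["cx"]+m["fx"]*c[:,0]/-c[:,2],m["cy"]-m["fy"]*c[:,1]/-c[:,2]],-1)
def ray(m,uv,z,T=None):
    T=m["cam_to_world"] if T is None else T
    r=T[:3,:3]@np.array([(uv[0]-m["cx"])/m["fx"],-(uv[1]-m["cy"])/m["fy"],-1])
    return T[:3,3]+r*(z-T[2,3])/r[2]
from scipy.spatial.transform import Rotation as R
def wristT(s):
    q=s["ee_rot"];T=np.eye(4);T[:3,:3]=R.from_quat([q[1],q[2],q[3],q[0]]).as_matrix();T[:3,3]=s["eef_pos"]
    return T@camera_model("wrist")["T_tool_cam"]
E
python3 - <<'E'
from h import *
for n in("top","scene"):
    m=camera_model(n);z=np.load(n+"0.npz");W=cloud(m,z["d"]);p=z["p"].astype(int)
    tab=W[(abs(W[...,2])<15)];print(n,"table z pct",np.percentile(tab[:,2],[5,25,50,75,95]).round(1))
    np.save(n+"W.npy",W)
    if n=="top":
        for nm,uv in dict(handleA=(352,178),handleB=(359,207),handle=(357,190),blade=(365,230),disc=(217,178),bush=(216,163),bottle=(233,127),red=(233,126),stand=(294,140),railL=(275,150),railR=(305,140),foot=(205,140)).items():
            print(nm,W[uv[1],uv[0]].round(0))
    R_=W
m=camera_model("top")
W=np.load("topW.npy")
# lifter top
def pts(lo,hi,box):
    s=(W[...,0]>box[0])&(W[...,0]<box[1])&(W[...,1]>box[2])&(W[...,1]<box[3])&(W[...,2]>lo)&(W[...,2]<hi)
    return W[s]
for l,bx in dict(handle=(60,90,(150,350,-120,30)),rails=(24,45,(250,450,0,200)),bush=(25,42,(200,330,200,380)),foot=(12,22,(250,420,200,400))).items():
    q=pts(bx[0],bx[1],bx[2]);r=cv2.minAreaRect(q[:,:2].astype(np.float32));print(l,len(q),np.round(r[0],1),np.round(r[1],1),round(r[2],1),q[:,2].mean().round(1))
E
```

```text
top table z pct [-4.1 -1.6  0.   1.9  8.4]
handleA [470. -45.  73.]
handleB [396. -60.  69.]
handle [438. -56.  76.]
blade [347. -86.  -1.]
disc [491. 305.   8.]
bush [535. 310.   1.]
bottle [627. 261.  29.]
red [630. 261.  29.]
stand [595.  97.  10.]
railL [560. 149.  33.]
railR [587.  69.  33.]
foot [598. 339.  11.]
scene table z pct [-1.3  0.1  0.8  1.6 11.6]
handle 0 [0. 0.] [0. 0.] 0.0 nan
rails 0 [0. 0.] [0. 0.] 0.0 nan
bush 47 [245.  329.1] [30.  27.8] 88.2 26.7
foot 4 [252.2 327.2] [23.1  4.2] 77.1 17.6<stdin>:17: RuntimeWarning: Mean of empty slice.
  ret = ret.dtype.type(ret / rcount)
```

Run:
```python
from h import *
for n in("top","scene"):
  W=np.load(n+"W.npy");p=np.load(n+"0.npz")["p"].astype(int);br=p.mean(-1)
  def sel(lo,hi,box,extra=True):
    return (W[...,0]>box[0])&(W[...,0]<box[1])&(W[...,1]>box[2])&(W[...,1]<box[3])&(W[...,2]>lo)&(W[...,2]<hi)&extra
  for l,bx in dict(handle=(55,90,(350,520,-120,30)),rails=(26,45,(480,700,0,220)),standall=(4,45,(480,700,0,220)),bush=(25,42,(470,570,250,370)),purpleless_disc=(3,20,(470,600,250,335)),foot=(12,24,(540,660,250,420)),bottle=(15,90,(600,670,240,285))).items():
    s=sel(bx[0],bx[1],bx[2]);q=W[s]
    if len(q)<5: print(l,len(q));continue
    r=cv2.minAreaRect(q[:,:2].astype(np.float32));print(n,l,len(q),np.round(r[0],1),np.round(r[1],1),round(r[2],1),q[:,2].mean().round(1), "mean",q.mean(0).round(1))
```

```text
top handle 340 [441. -58.] [95.8 20.5] 14.9 73.2 mean [439.  -56.8  73.2]
top rails 974 [597.6 114. ] [127.2 114. ] 20.6 33.0 mean [602.6 114.8  33. ]
top standall 2904 [589.4 109.8] [220.2 215.4] 89.3 16.8 mean [591.7 113.3  16.8]
top bush 79 [530.3 303.9] [31.  29.6] 1.4 31.1 mean [530.3 303.9  31.1]
top purpleless_disc 774 [534.9 293.4] [129.7  83.1] 0.0 8.2 mean [540.5 299.5   8.2]
top foot 370 [596.5 338.6] [164.8 111.7] 84.0 16.6 mean [592.8 329.   16.6]
top bottle 92 [635.7 261.9] [19.1 24.4] 13.3 42.3 mean [633.3 261.1  42.3]
scene handle 376 [440.3 -54.7] [96.4 22.6] 14.2 68.3 mean [433.9 -51.3  68.3]
scene rails 786 [611.4  78.4] [129.4 200.6] 20.7 33.1 mean [605.9 111.5  33.1]
scene standall 2105 [601.6  85.5] [151.5 216.1] 18.2 20.3 mean [591.4 115.2  20.3]
scene bush 112 [529.  306.6] [30.9 31. ] 11.9 30.2 mean [527.6 307.3  30.2]
scene purpleless_disc 594 [539.  299.1] [107.5  71.7] 0.1 9.8 mean [534.5 305.    9.8]
scene foot 286 [590.5 313.7] [115.9  99.1] 89.3 17.1 mean [586.4 318.4  17.1]
scene bottle 173 [631.8 265.6] [23.3 17.6] 85.1 41.0 mean [632.2 266.   41. ]
```

Candidates for the lifter: only one trowel-shaped item, in top (357,205) (screwdriver (445,190) and the knife (520,175) are not it). For the bush: bronze on the disc, top (217,163), while bronze look-alike (184,121) and purple (206,271)/(207,299) aren't meant. Bottle: red (233,125), not blue (208,92). The crops confirm it. I'm moving above the handle with the tool y axis along the lifter y axis (yaw −75.5°).

```bash
python3 -m crank '{"dp":[[1.5,-3.1,0],[1.5,-3.1,0],[1.5,-3.1,0],[1.5,-3.1,0],[1.5,-3.1,0],[1.5,-3.1,0],[1.5,-3.1,0],[1.5,-3.1,0],[1.5,-3.1,0]],"delta_rot":[[0,0,-8.2],[0,0,-8.2],[0,0,-8.2],[0,0,-8.2],[0,0,-8.2],[0,0,-8.2],[0,0,-8.2],[0,0,-8.2],[0,0,-8.2]],"claw":[0,0,0,0,0,0,0,0,0]}'; python3 -m crank '{"dp":[[1.5,-3.1,0],[1.5,-3.1,0],[1.5,-3.1,0],[1.5,-3.1,0],[1.5,-3.1,0],[1.5,-3.1,0],[1.5,-3.1,0],[1.5,-3.1,0],[1.5,-3.1,0],[0,0,0]],"delta_rot":[[0,0,-8.2],[0,0,-8.2],[0,0,-8.2],[0,0,-8.2],[0,0,-8.2],[0,0,-8.2],[0,0,-8.2],[0,0,-8.2],[0,0,-8.2],[0,0,0]],"claw":[0,0,0,0,0,0,0,0,0,0]}'
cat > look.py <<'E'
import sys
from h import *
k=sys.argv[1];s=sense();T=wristT(s);p,d=capture("wrist")
cv2.imwrite(f"pics/w{k}.png",p[:,:,::-1]);m=camera_model("wrist");W=cloud(m,d,T);np.savez(f"w{k}.npz",p=p,d=d,T=T,W=W)
y=T[:3,:3]@np.array([1,0,0]);q=s["ee_rot"];Rm=R.from_quat([q[1],q[2],q[3],q[0]]).as_matrix()
print("t",round(s["time_s"],2),"pos",s["eef_pos"].round(1),"tooly yaw",np.degrees(np.arctan2(Rm[1,1],Rm[0,1])).round(2),"z",Rm[:,2].round(4),"F",s["force"].round(1),"M",s["wrist_torque"].round(2),"w",round(s["grip_width"],3),"j",np.round(s["joints"],3))
E
python3 look.py 1
```

```text
time_s: 1.8
eef_pos: [298.4, 218.8, 231.5]
ee_rot: [0.0, 0.721, 0.693, 0.0]
force: [0.1, 0.5, -0.1]
grip_width: 0.996
time_s: 2.8
eef_pos: [434.1, -61.8, 231.1]
ee_rot: [0.0, 0.993, 0.121, 0.0]
force: [-0.8, 1.3, -0.3]
grip_width: 1.004
t 2.8 pos [434.1 -61.8 231.1] tooly yaw -76.09 z [ 2.e-04 -6.e-04 -1.e+00] F [-0.8  1.3 -0.3] M [-0.02 -0.04  0.  ] w 1.004 j [-4.100e-01  1.210e-01  1.739e+00 -1.000e-03  1.281e+00  9.190e-01]
```

View pics/w1.png

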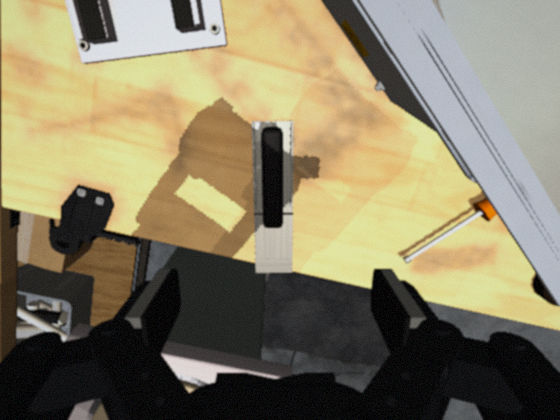

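Run:
```python
from h import *
z=np.load("w1.npz");W=z["W"]
def sel(lo,hi,box):
    return (W[...,0]>box[0])&(W[...,0]<box[1])&(W[...,1]>box[2])&(W[...,1]<box[3])&(W[...,2]>lo)&(W[...,2]<hi)
for l,b in dict(handle=(66,85,(350,520,-140,30)),).items():
    q=W[sel(*b)];r=cv2.minAreaRect(q[:,:2].astype(np.float32));print(l,len(q),r,q.mean(0))
m=camera_model("wrist")
print([ (ray(m,r["centre"],63,z["T"]).round(1),r) for r in pinpoint("wrist","handle_mid")])
print([ (ray(m,r["centre"],2,z["T"]).round(1),r) for r in pinpoint("wrist","lip_mid")])
print([ (ray(m,r["centre"],0,z["T"]).round(1),r) for r in pinpoint("wrist","lifter")])
```

```text
handle 2148 ((442.7320251464844, -57.30796813964844), (94.47916412353516, 19.88726806640625), 14.332778930664062) [445.16749809 -56.92646077  73.96868527]
[(array([441.3, -53.8,  63. ]), {'centre': [268.6, 177.7], 'p': 0.83})]
[(array([386.9, -71.3,   2. ]), {'centre': [273.1, 213.6], 'p': 0.81})]
[(array([438.5, -59.2,   0. ]), {'centre': [273.6, 169.1], 'p': 0.58})]
```

The handle in the wrist view runs (272,130)–(272,225), fitted centre (442,−57), z≈74, yaw 14.4°. With this half-turn, though, the camera would look away from the blade. I'm turning 180° so the wrist camera watches the blade's front while it carries the disc.

```bash
python3 -m crank '{"dp":[[0.8,0.5,0],[0,0,0],[0,0,0],[0,0,0],[0,0,0],[0,0,0],[0,0,0],[0,0,0],[0,0,0],[0,0,0]],"delta_rot":[[0,0,8.2],[0,0,8.2],[0,0,8.2],[0,0,8.2],[0,0,8.2],[0,0,8.2],[0,0,8.2],[0,0,8.2],[0,0,8.2],[0,0,8.2]],"claw":[0,0,0,0,0,0,0,0,0,0]}'; python3 -m crank '{"dp":[[0,0,-1],[0,0,-1],[0,0,-1],[0,0,-1],[0,0,-1],[0,0,-1],[0,0,-1],[0,0,-1],[0,0,-1],[0,0,-1]],"delta_rot":[[0,0,8.2],[0,0,8.2],[0,0,8.2],[0,0,8.2],[0,0,8.2],[0,0,8.2],[0,0,8.2],[0,0,8.2],[0,0,8.2],[0,0,8.2]],"claw":[0,0,0,0,0,0,0,0,0,0]}';  python3 -m crank '{"dp":[[0,0,-1],[0,0,-1],[0,0,0]],"delta_rot":[[0,0,8.2],[0,0,8.2],[0,0,0]],"claw":[0,0,0]}'
python3 look.py 2
```

```text
time_s: 4.0
eef_pos: [440.8, -53.0, 231.5]
ee_rot: [0.0, 0.664, 0.748, 0.0]
force: [0.1, 0.6, -1.2]
grip_width: 1.001
time_s: 5.0
eef_pos: [440.9, -53.0, 131.2]
ee_rot: [0.0, 0.011, 1.0, -0.0]
force: [0.4, -0.6, 0.3]
grip_width: 0.998
time_s: 5.3
eef_pos: [440.3, -52.9, 110.7]
ee_rot: [-0.001, -0.13, 0.992, 0.0]
force: [0.1, 0.4, 0.3]
grip_width: 0.998
t 5.3 pos [440.3 -52.9 110.7] tooly yaw 104.89 z [-1.7e-03  7.0e-04 -1.0e+00] F [0.1 0.4 0.3] M [ 0.06  0.02 -0.04] w 0.998 j [-0.385  0.283  1.888  0.     0.972 -2.216]
```

View pics/w2.png

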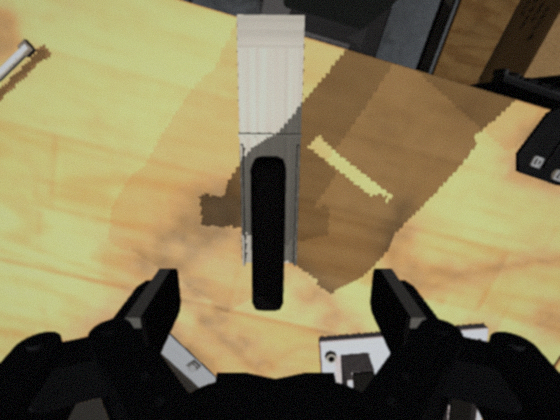

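Run:
```python
from h import *
z=np.load("w2.npz");W=z["W"]
def sel(lo,hi,box):
    return (W[...,0]>box[0])&(W[...,0]<box[1])&(W[...,1]>box[2])&(W[...,1]<box[3])&(W[...,2]>lo)&(W[...,2]<hi)
for l,b in dict(handle=(66,85,(350,520,-140,30)),).items():
    q=W[sel(*b)];r=cv2.minAreaRect(q[:,:2].astype(np.float32));print(l,len(q),r,q.mean(0))
m=camera_model("wrist")
print([ (ray(m,r["centre"],63,z["T"]).round(1),r) for r in pinpoint("wrist","handle_mid")])
print([ (ray(m,r["centre"],2,z["T"]).round(1),r) for r in pinpoint("wrist","lip_mid")])
```

```text
handle 4971 ((440.45977783203125, -57.239479064941406), (94.54199981689453, 20.074039459228516), 14.37794017791748) [436.25368351 -58.27138037  73.97901018]
[(array([439.5, -57.6,  63. ]), {'centre': [268.0, 232.6], 'p': 0.6})]
[(array([387.1, -71.8,   2. ]), {'centre': [268.7, 133.8], 'p': 0.77})]
```

The blade front points up in the image (front edge at row 15, lip at row 134, handle rows 157–310). I'll descend and grip.

```bash
python3 -m crank '{"dp":[[0,-0.4,0],[0,0,-2],[0,0,-2],[0,0,-2],[0,0,-0.6],[0,0,0]],"delta_rot":[[0,0,-0.4],[0,0,0],[0,0,0],[0,0,0],[0,0,0],[0,0,0]],"claw":[0,0,0,0,0,0]}' && python3 look.py 3;  python3 -m crank '{"dp":[[0,0,0],[0,0,0],[0,0,0],[0,0,0],[0,0,0],[0,0,0],[0,0,0],[0,0,0]],"delta_rot":[[0,0,0],[0,0,0],[0,0,0],[0,0,0],[0,0,0],[0,0,0],[0,0,0],[0,0,0]],"claw":[255,255,255,255,255,255,255,255]}' 110; python3 look.py 4
```

```text
time_s: 6.05
eef_pos: [440.9, -58.0, 45.2]
ee_rot: [-0.0, -0.124, 0.992, 0.0]
force: [1.0, -0.6, -0.6]
grip_width: 0.995
t 6.05 pos [440.9 -58.   45.2] tooly yaw 104.25 z [-8.e-04  3.e-04 -1.e+00] F [ 1.  -0.6 -0.6] M [-0.06 -0.05  0.01] w 0.995 j [-0.395  0.401  1.94  -0.     0.801 -2.215]
time_s: 6.9
eef_pos: [441.2, -58.0, 45.7]
ee_rot: [0.0, -0.125, 0.992, -0.0]
force: [-1.7, 1.4, 6.3]
grip_width: 0.217
t 6.9 pos [441.2 -58.   45.7] tooly yaw 104.31 z [ 3.e-04 -2.e-04 -1.e+00] F [-1.7  1.4  6.3] M [ 0.09  0.29 -0.04] w 0.217 j [-0.395  0.4    1.94  -0.     0.801 -2.216]
```

View pics/w4.png

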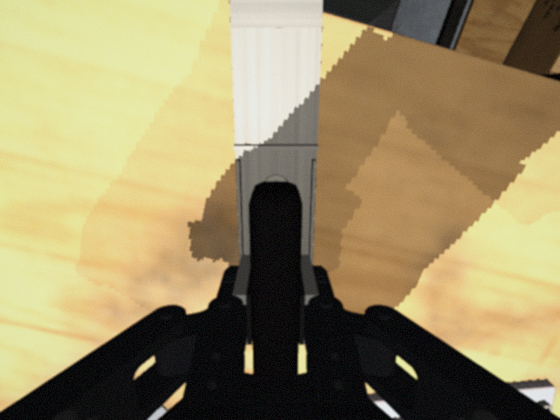

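Run:
```python
from h import *
W=np.load("topW.npy")
for nm,(c,r) in dict(clamp=(277,240),clamp2=(277,228),machR=(165,180),machR2=(172,240),machR3=(165,205),mach4=(175,300),mach5=(160,160),blackpart=(165,150)).items():
    w=W[r-6:r+7,c-6:c+7].reshape(-1,3);print(nm,W[r,c].round(0),"maxz",np.nanmax(w[:,2]).round(0))
# occupancy height map coarse, cells 40mm
for x in range(240,720,40):
    print(x,[ (lambda q:int(np.percentile(q[:,2],95)) if len(q) else None)(W[(abs(W[...,0]-x-20)<20)&(abs(W[...,1]-y-20)<20)]) for y in range(480,-280,-40)])
print(list(range(480,-280,-40)))
```

```text
clamp [323. 146.   4.] maxz 11.0
clamp2 [355. 146.   4.] maxz 13.0
machR [474. 430.  59.] maxz 115.0
machR2 [319. 407.  60.] maxz 66.0
machR3 [415. 436.  28.] maxz 131.0
mach4 [173. 403.  23.] maxz 29.0
mach5 [516. 435.  95.] maxz 106.0
blackpart [575. 450.  -3.] maxz 110.0
240 [26, 26, 59, 58, 26, 19, 2, -889, 5, -12, -889, -892, -891, -892, -893, -893, -890, -889, -892]
280 [27, 27, 100, 2, 3, 2, 2, 0, 7, 7, 1, 0, 1, 1, 0, 2, 0, 1, 0]
320 [144, 150, 147, 41, 3, 2, 2, 2, 5, 8, 3, 2, 2, 3, 4, 4, 3, 2, 3]
360 [156, 160, 160, 2, 2, 2, 2, 2, 2, 4, 3, 3, 2, 2, 70, 3, 2, 3, 3]
400 [103, 158, 133, 3, 3, 3, 2, 3, 3, 2, 3, 3, 3, 4, 77, 3, 3, 3, 3]
440 [129, 158, 126, 2, 3, 3, 3, 2, 3, 2, 2, 3, 3, 8, 77, 3, 3, 252, 248]
480 [129, 158, 94, 2, 7, 27, 6, 3, 4, 11, 7, 3, 3, 4, 75, 251, 252, 251, 252]
520 [160, 159, 121, 15, 16, 33, 8, 3, 10, 37, 11, 31, 8, 2, 252, 252, 190, 213, 251]
560 [160, 158, 119, 12, 19, 19, 15, 2, 37, 35, 11, 38, 12, 252, 251, 144, 161, 184, 229]
600 [160, 157, 131, 13, 12, 14, 66, 7, 38, 31, 32, 251, 252, 249, 140, 141, 143, 167, 191]
640 [159, 151, 123, 25, 3, 3, 9, 3, 36, 39, 252, 251, 189, 141, 138, 111, 126, 149, 174]
680 [26, 57, 2, 2, 88, 37, 3, 6, 248, 252, 250, 147, 141, 132, 98, 89, 113, 140, 170]
[480, 440, 400, 360, 320, 280, 240, 200, 160, 120, 80, 40, 0, -40, -80, -120, -160, -200, -240]
```

```bash
python3 -m crank '{"dp":[[0,0,0.5],[0,0,2],[0,0.8,2],[0,0.8,2],[0,0.8,2],[0,0.8,1],[0,0.8,1],[0,0.8,0.5],[0,0.8,0],[0,0.8,0]],"delta_rot":[[0,0,0],[0,0,0],[0,0,-4],[0,0,-8],[0,0,-8],[0,0,-8],[0,0,-8],[0,0,-8],[0,0,-8],[0,0,-8]],"claw":[255,255,255,255,255,255,255,255,255,255]}'; python3 -m crank '{"dp":[[0,0.8,0],[0,0.8,0],[0,0.8,0],[0,0.8,0],[-0.9,2,0],[-0.9,2,0],[-0.9,2,0],[-0.9,2,0],[-0.9,2,0],[-0.9,2,0]],"delta_rot":[[0,0,-8],[0,0,-8],[0,0,-8],[0,0,-8],[0,0,-8],[0,0,-8],[0,0,-8],[0,0,-8],[0,0,-8],[0,0,-8]],"claw":[255,255,255,255,255,255,255,255,255,255]}';python3 -m crank '{"dp":[[-0.9,2,0],[-0.9,2,0],[-0.9,2,0],[-0.9,2,0],[-0.9,1,0],[0,0,0]],"delta_rot":[[0,0,-8],[0,0,-8],[0,0,-8],[0,0,-8],[0,0,-4],[0,0,0]],"claw":[255,255,255,255,255,255]}';python3 look.py 5
python3 - <<'E'
from h import *
for n in("top","scene"):
    p,d=capture(n);cv2.imwrite(f"pics/{n}5.png",p[:,:,::-1]);np.savez(f"{n}5.npz",p=p,d=d)
E
```

```text
time_s: 7.95
eef_pos: [440.9, 6.4, 155.5]
ee_rot: [-0.0, 0.391, 0.92, -0.0]
force: [-0.0, 0.1, -2.2]
grip_width: 0.218
time_s: 8.95
eef_pos: [386.4, 158.8, 155.3]
ee_rot: [-0.0, 0.891, 0.454, -0.0]
force: [0.7, -0.4, -1.9]
grip_width: 0.214
time_s: 9.55
eef_pos: [341.0, 248.8, 155.2]
ee_rot: [0.0, 0.987, 0.16, -0.0]
force: [-0.4, -0.1, -2.1]
grip_width: 0.212
t 9.55 pos [341.  248.8 155.2] tooly yaw -71.62 z [-8.e-04 -1.e-04 -1.e+00] F [-0.4 -0.1 -2.1] M [-0.03 -0.02  0.01] w 0.212 j [0.351 0.171 1.895 0.    1.076 1.601]
```

View pics/w5.png

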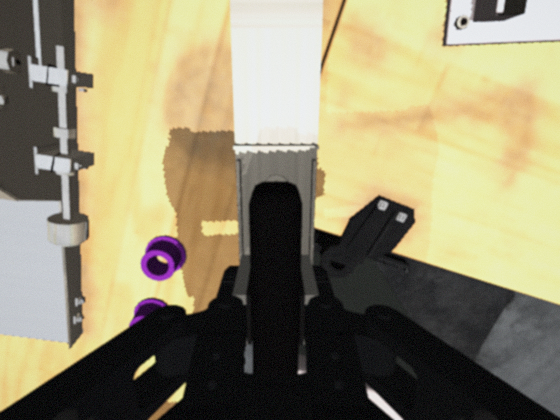

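View pics/top5.png

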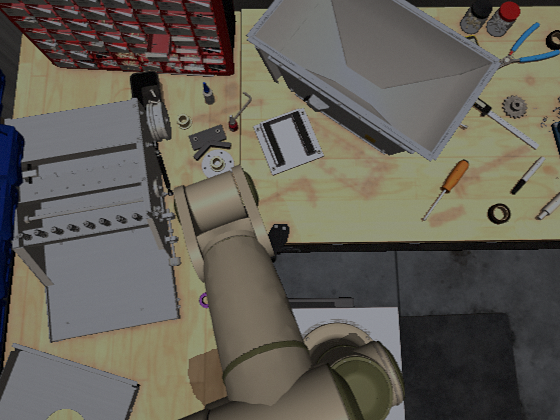

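View pics/scene5.png

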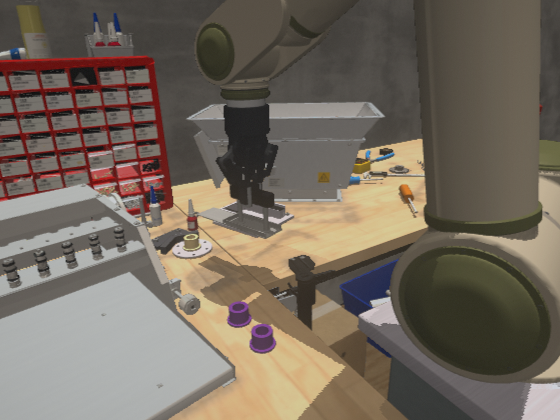

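The disc isn't visible past the blade in this view. I'll raise the arm and go between disc and stand, so both show on either side of the blade.

```bash
python3 -m crank '{"dp":[[2.0,-0.5,2],[4,-1,2],[4,-1,2],[4,-1,2],[2.4,-0.7,2],[0,0,0]],"delta_rot":[[0,0,0],[0,0,0],[0,0,0],[0,0,0],[0,0,0],[0,0,0]],"claw":[255,255,255,255,255,255]}';python3 look.py 6
```

```text
time_s: 10.3
eef_pos: [509.5, 204.0, 257.1]
ee_rot: [0.0, 0.987, 0.158, 0.002]
force: [-0.3, 0.4, -1.6]
grip_width: 0.219
t 10.3 pos [509.5 204.  257.1] tooly yaw -71.82 z [ 4.3e-03  3.0e-04 -1.0e+00] F [-0.3  0.4 -1.6] M [0.01 0.09 0.05] w 0.219 j [ 0.168  0.347  1.384 -0.     1.407  1.421]
```

View pics/w6.png

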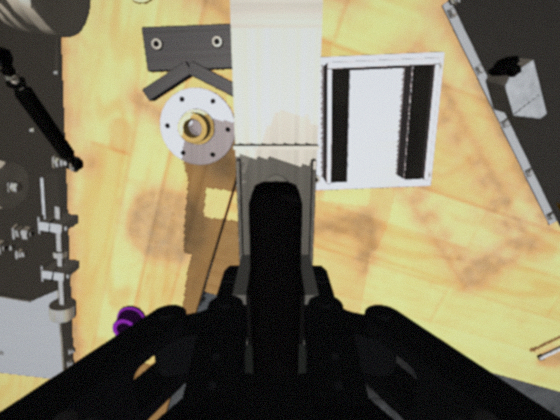

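Run:
```python
from h import *
z=np.load("w6.npz");W=z["W"];p=z["p"].astype(int);m=camera_model("wrist");T=z["T"]
g=cv2.cvtColor(z["p"],cv2.COLOR_RGB2GRAY)
v,u=np.mgrid[:420,:560]
print("table z", np.nanmedian(W[250:290,160:175,2]), np.nanmedian(W[200:260,340:480,2]))
# disc mask: light greyish in region
hsv=cv2.cvtColor(z["p"],cv2.COLOR_RGB2HSV)
dm=(hsv[...,1]<60)&(hsv[...,2]>150)&(u>150)&(u<232)&(v>85)&(v<170)
dm=cv2.morphologyEx(dm.astype(np.uint8),cv2.MORPH_CLOSE,np.ones((15,15)))
c=max(cv2.findContours(dm,cv2.RETR_EXTERNAL,cv2.CHAIN_APPROX_NONE)[0],key=cv2.contourArea)[:,0]
c=c[(c[:,0]<228)]
X=np.array([ray(m,q,6,T)[:2] for q in c])
A=np.c_[2*X,np.ones(len(X))];s=np.linalg.lstsq(A,(X**2).sum(1),rcond=None)[0]
r=np.sqrt(s[2]+s[0]**2+s[1]**2);print("disc circ",s[:2],r,np.abs(np.hypot(*(X-s[:2]).T)-r).max())
# stop foot/fence dark
sm=(hsv[...,2]<110)&(u>138)&(u<232)&(v>20)&(v<105)
for k in(0,):
    pass
cv2.imwrite("pics/m6.png",np.hstack([dm*255,(sm*255).astype(np.uint8)]))
fo=sm&(v<70);q=W[fo];print("foot z",np.nanmedian(q[:,2]))
# edges of foot: top edge & bottom edge line yaw
zf=np.nanmedian(q[:,2])
P=np.array([ray(m,(a,b),zf,T)[:2] for a,b in zip(u[fo],v[fo])]);
rr=cv2.minAreaRect(P.astype(np.float32));print("foot rect",rr)
# stand
def sel(lo,hi,box): return (W[...,0]>box[0])&(W[...,0]<box[1])&(W[...,1]>box[2])&(W[...,1]<box[3])&(W[...,2]>lo)&(W[...,2]<hi)
s1=sel(5,45,(480,720,0,210))&(u>318)&(u<446)&(v>45)&(v<195)
b=sel(4,14,(480,720,0,210))&(u>316)&(u<448)&(v>45)&(v<195)
q=W[s1];print("stand all",len(q),cv2.minAreaRect(q[:,:2].astype(np.float32)))
d=(hsv[...,2]<70)&(u>322)&(u<435)&(v>58)&(v<185)
print("dark rails z",np.nanpercentile(W[d][:,2],[10,50,90]))
dd=d&(W[...,2]>28)&(W[...,2]<37)
for nm,s in(("L",dd&(u<360)),("R",dd&(u>390)),("all",dd)):
    P=np.array([ray(m,(a,b_),32,T)[:2] for a,b_ in zip(u[s],v[s])]);print(nm,len(P),cv2.minAreaRect(P.astype(np.float32)))
for t in("cover_disc","bush","bench_stop","curing_stand","bottle_a"):
    print(t,[(np.round(r_["centre"],1).tolist(),round(r_["p"],2),ray(m,r_["centre"],{"bush":6}.get(t,0),T).round(1)[:2]) for r_ in pinpoint("wrist",t)][:4])
```

```text
table z -1.065618303212716 -1.1723807319950765
disc circ [530.62555407 306.1886071 ] 43.02719480834921 1.4292455383401261
foot z 8.868139900781642
foot rect ((607.69677734375, 334.6750183105469), (43.28105545043945, 91.93253326416016), 20.226701736450195)
stand all 15655 ((598.1854858398438, 107.89683532714844), (149.7615203857422, 137.48704528808594), 20.485078811645508)
dark rails z [18.58117111 30.52929633 31.69990968]
L 1634 ((581.469970703125, 153.91012573242188), (117.08708953857422, 16.43855857849121), 20.087316513061523)
R 2061 ((610.9149780273438, 74.68070983886719), (116.6505355834961, 21.15450096130371), 19.875654220581055)
all 3695 ((596.572998046875, 113.22454833984375), (117.1406478881836, 102.6430435180664), 20.380905151367188)
cover_disc [([199.5, 123.8], 0.55, array([533.8, 305. ]))]
bush [([196.1, 127.4], 0.81, array([529.4, 306.6])), ([134.3, 319.7], 0.63, array([248.1, 324.9]))]
bench_stop []
curing_stand [([372.7, 124.8], 0.62, array([596.2, 111.5]))]
bottle_a [([273.2, 238.0], 0.66, array([423.3, 178. ]))]
```

Run:
```python
import cv2
p=cv2.imread("pics/w6.png")
cv2.imwrite("pics/c6a.png",cv2.resize(p[10:180,130:240],None,fx=3.5,fy=3.5,interpolation=cv2.INTER_CUBIC))
cv2.imwrite("pics/c6b.png",cv2.resize(p[40:200,310:455],None,fx=3.7,fy=3.7,interpolation=cv2.INTER_CUBIC))
```

```text
(no output)
```

View pics/c6a.png

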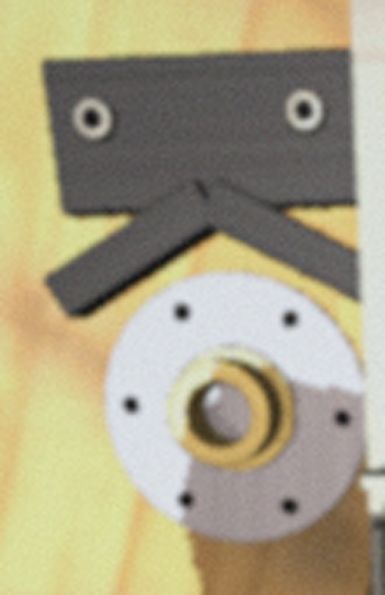

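View pics/c6b.png

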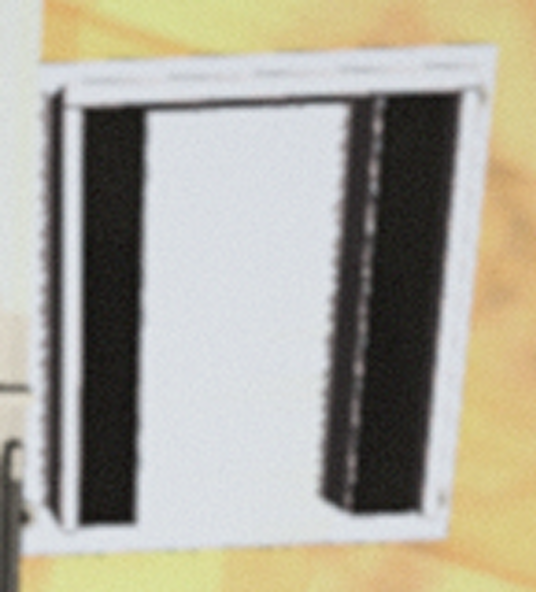

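```bash
python3 - <<'E'
from h import *
z=np.load("w6.npz");W=z["W"];m=camera_model("wrist");T=z["T"]
f=lambda c:(c[0]/3.5+130-.35,c[1]/3.5+10-.35)
for nm,c in dict(foot=(150,90),foot2=(250,90),foot3=(150,160),fL=(120,250),fR=(280,240)).items():
    a=f(c);print(nm,np.nanmedian(W[int(a[1])-2:int(a[1])+3,int(a[0])-2:int(a[0])+3,2]))
zf=8
a=ray(m,f((45,62)),zf,T);b=ray(m,f((345,50)),zf,T);d=b-a;print("foot back edge yaw",np.degrees(np.arctan2(d[0],-d[1])),a,b)
a2=ray(m,f((65,213)),zf,T);d=a-a2;print("foot left edge yaw",np.degrees(np.arctan2(d[1],d[0])))
s1=ray(m,f((92,119)),zf,T);s2=ray(m,f((303,110)),zf,T);d=s2-s1;print("screws",s1,s2,np.degrees(np.arctan2(d[0],-d[1])),(s1+s2)/2,np.linalg.norm(d))
apex=ray(m,f((203,186)),18,T);print("apex",apex)
# top camera picks (crop scale5 offset 160,75)
mt=camera_model("top");g=lambda c:(c[0]/5+160-.4,c[1]/5+75-.4)
s1=ray(mt,g((177,320)),zf);s2=ray(mt,g((288,280)),zf);d=s2-s1;print("top screws",s1,s2,np.degrees(np.arctan2(d[0],-d[1])),(s1+s2)/2,np.linalg.norm(d))
a=ray(mt,g((145,303)),zf);b=ray(mt,g((307,250)),zf);d=b-a;print("top back edge",np.degrees(np.arctan2(d[0],-d[1])),(a+b)/2,np.linalg.norm(d))
a=ray(mt,g((170,378)),zf);b=ray(mt,g((330,318)),zf);d=b-a;print("top front edge",np.degrees(np.arctan2(d[0],-d[1])),(a+b)/2)
E
python3 - <<'E'
import cv2,sys
sys.path.insert(0,'.')
import numpy as np
p=cv2.imread("pics/top5.png")
cv2.imwrite("pics/c5.png",cv2.resize(p[110:190,180:250],None,fx=8,fy=8,interpolation=cv2.INTER_CUBIC)[:600])
E
```

```text
foot 8.187310214416186
foot2 8.861363158528718
foot3 8.8035268705014
fL 17.286133107795763
fR 16.798321557684574
foot back edge yaw 20.226807551063356 [612.27943453 385.18155756   8.        ] [643.71704507 299.85984354   8.        ]
foot left edge yaw 19.738118937940378
screws [601.34006731 368.41624581   8.        ] [623.9364093  307.62345146   8.        ] 20.389819053729585 [612.63823831 338.01984863   8.        ] 64.85644545044455
apex [593.24120195 328.97767503  18.        ]
top screws [603.09946269 366.92156325   8.        ] [625.4921782 306.8003451   8.       ] 20.42832177216029 [614.29582045 336.86095418   8.        ] 64.15601748559652
top back edge 18.664967898773618 [627.92969744 340.63815397   8.        ] 92.86423421438579
top front edge 21.104190543480094 [586.67023327 326.71311425   8.        ]
```

View pics/c5.png

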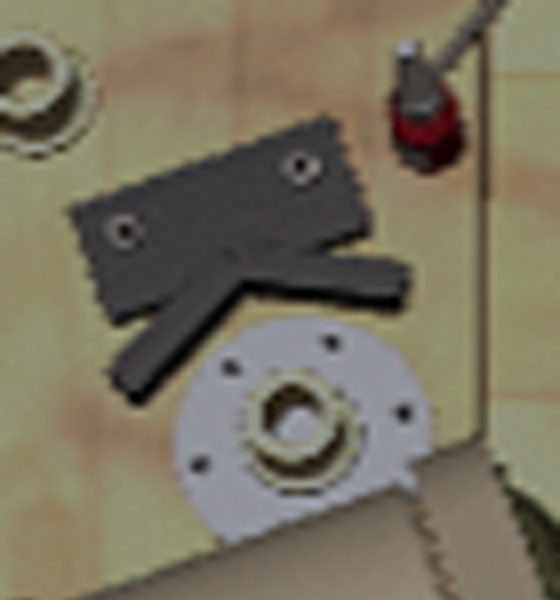

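Disc centre (198,127) → (530.6,306.2). Stop yaw is 20.2°, with its axis through about (532,307.5). Stand: (597,113.5), yaw 20.4°. Backing off in front of the disc, on the stop's axis.

```bash
python3 -m crank '{"dp":[[-3,0.6,-1],[-3,0.6,-3],[-3,0.6,-3],[-3,0.6,-4],[-3,0.6,-4],[-1.9,0.3,-4],[0,0,0]],"delta_rot":[[0,0,1],[0,0,1],[0,0,0],[0,0,0],[0,0,0],[0,0,0],[0,0,0]],"claw":[255,255,255,255,255,255,255]}';python3 look.py 7
python3 - <<'E'
from h import *
for n in("scene","top"):
    p,d=capture(n);cv2.imwrite(f"pics/{n}7.png",p[:,:,::-1]);np.savez(f"{n}7.npz",p=p,d=d)
p=cv2.imread("pics/scene7.png");cv2.imwrite("pics/c7.png",cv2.resize(p[180:300,150:310],None,fx=4.8,fy=4.8,interpolation=cv2.INTER_CUBIC))
E
```

```text
time_s: 11.3
eef_pos: [332.3, 238.3, 62.5]
ee_rot: [0.001, 0.984, 0.177, -0.005]
force: [0.5, 0.3, -1.1]
grip_width: 0.217
t 11.3 pos [332.3 238.3  62.5] tooly yaw -69.56 z [-0.0094 -0.0032 -1.    ] F [ 0.5  0.3 -1.1] M [-0.03 -0.   -0.06] w 0.217 j [0.334 0.308 2.022 0.    0.822 1.548]
```

View pics/c7.png

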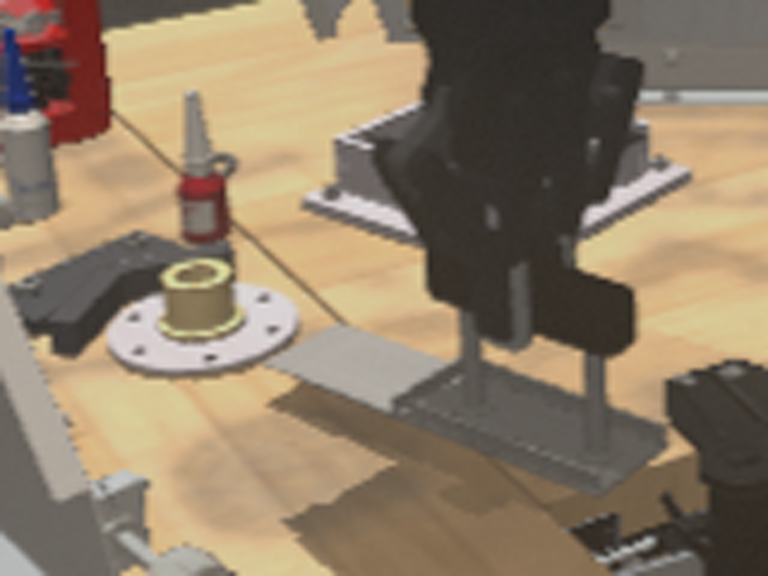

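View pics/w7.png

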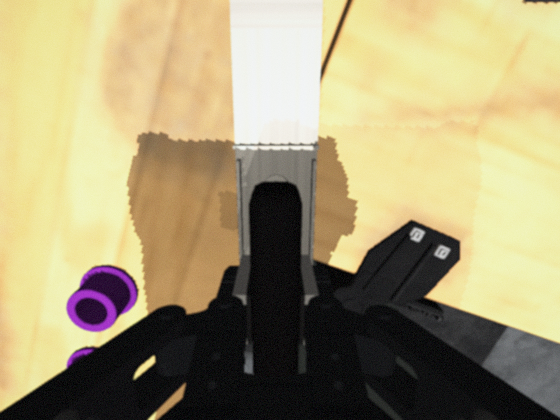

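```bash
python3 -m crank '{"dp":[[0.1,-0.4,-0.5],[0,0,-0.9],[0,0,-0.1],[0,0,0],[0,0,0]],"delta_rot":[[0,0,-0.2],[0,0,0],[0,0,0],[0,0,0],[0,0,0]],"claw":[255,255,255,255,255]}';python3 look.py 8
```

```text
time_s: 11.95
eef_pos: [338.7, 235.0, 51.0]
ee_rot: [-0.0, 0.985, 0.175, 0.0]
force: [0.5, -0.4, -2.2]
grip_width: 0.213
t 11.95 pos [338.7 235.   51. ] tooly yaw -69.9 z [ 2.e-04  1.e-04 -1.e+00] F [ 0.5 -0.4 -2.2] M [-0.01  0.01  0.  ] w 0.213 j [0.321 0.333 2.028 0.    0.78  1.54 ]
```

```bash
python3 -m crank '{"dp":[[0,0,-0.3],[0,0,-0.15],[0,0,0],[0,0,0]],"delta_rot":[[0,0,0],[0,0,0],[0,0,0],[0,0,0]],"claw":[255,255,255,255]}';python3 -m crank '{"dp":[[0,0,-0.1],[0,0,0]],"delta_rot":[[0,0,0],[0,0,0]],"claw":[255,255]}';python3 look.py 9
```

```text
time_s: 12.4
eef_pos: [338.5, 235.0, 46.3]
ee_rot: [-0.0, 0.985, 0.175, -0.0]
force: [1.0, -0.0, -1.7]
grip_width: 0.218
time_s: 12.6
eef_pos: [338.6, 235.0, 45.7]
ee_rot: [0.0, 0.985, 0.175, 0.0]
force: [-1.3, -1.4, 3.6]
grip_width: 0.211
t 12.6 pos [338.6 235.   45.7] tooly yaw -69.89 z [ 3.e-04  0.e+00 -1.e+00] F [-1.3 -1.4  3.6] M [-0.19  0.16 -0.02] w 0.211 j [ 0.321  0.344  2.032 -0.     0.766  1.54 ]
```

```bash
python3 -m crank '{"dp":[[0.47,0.17,0],[0.47,0.17,0],[0.47,0.18,0],[0.28,0.1,0],[0.28,0.1,0],[0.28,0.1,0],[0.28,0.11,0],[0.28,0.1,0],[0.28,0.1,0],[0,0,0]],"delta_rot":[[0,0,0],[0,0,0],[0,0,0],[0,0,0],[0,0,0],[0,0,0],[0,0,0],[0,0,0],[0,0,0],[0,0,0]],"claw":[255,255,255,255,255,255,255,255,255,255]}';python3 look.py 10
python3 - <<'E'
from h import *
p,d=capture("scene")
p=p[:,:,::-1];cv2.imwrite("pics/c10.png",cv2.resize(p[200:290,150:270],None,fx=6,fy=6,interpolation=cv2.INTER_CUBIC))
E
```

```text
time_s: 13.65
eef_pos: [369.3, 246.3, 45.7]
ee_rot: [-0.0, 0.985, 0.175, -0.0]
force: [-3.5, -0.6, 5.6]
grip_width: 0.215
t 13.65 pos [369.3 246.3  45.7] tooly yaw -69.88 z [-6.e-04 -1.e-04 -1.e+00] F [-3.5 -0.6  5.6] M [0.04 0.54 0.09] w 0.215 j [0.323 0.399 1.942 0.    0.801 1.543]
```

View pics/c10.png

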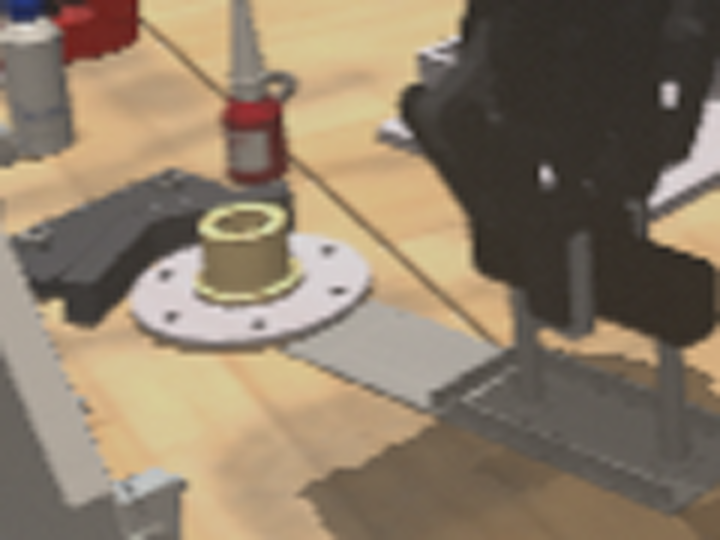

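View pics/w10.png

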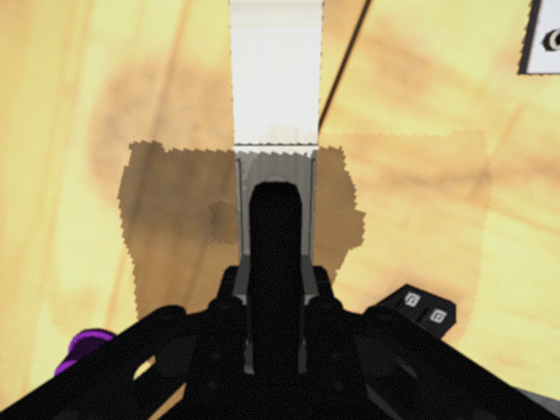

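```bash
python3 -m crank '{"dp":[[0.28,0.1,0],[0.38,0.14,0],[0.38,0.14,0],[0.38,0.14,0],[0.38,0.14,0],[0.38,0.14,0],[0.38,0.14,0],[0.38,0.14,0],[0.28,0.1,0],[0,0,0]],"delta_rot":[[0,0,0],[0,0,0],[0,0,0],[0,0,0],[0,0,0],[0,0,0],[0,0,0],[0,0,0],[0,0,0],[0,0,0]],"claw":[255,255,255,255,255,255,255,255,255,255]}';python3 look.py 11
python3 - <<'E'
from h import *
p,d=capture("scene")
p=p[:,:,::-1];cv2.imwrite("pics/c11.png",cv2.resize(p[200:290,150:270],None,fx=6,fy=6,interpolation=cv2.INTER_CUBIC))
E
```

```text
time_s: 14.75
eef_pos: [401.5, 258.2, 45.7]
ee_rot: [-0.0, 0.985, 0.175, -0.0]
force: [-3.1, -1.4, 6.1]
grip_width: 0.216
t 14.75 pos [401.5 258.2  45.7] tooly yaw -69.89 z [-5.e-04  0.e+00 -1.e+00] F [-3.1 -1.4  6.1] M [-0.01  0.52  0.05] w 0.216 j [0.325 0.456 1.846 0.    0.84  1.545]
```

View pics/c11.png

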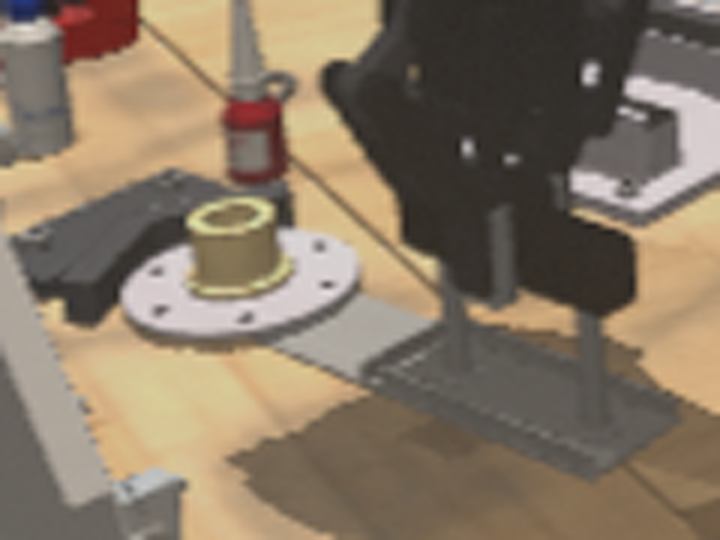

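View pics/w11.png

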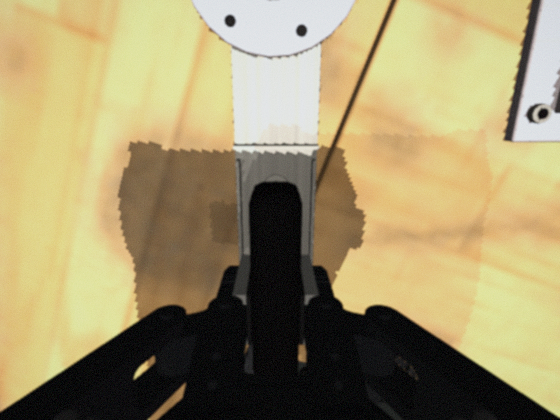

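```bash
python3 -m crank '{"dp":[[0.28,0.1,0],[0.38,0.14,0],[0.38,0.14,0],[0.38,0.14,0],[0.38,0.14,0],[0.38,0.14,0],[0.38,0.14,0],[0.38,0.14,0],[0.28,0.1,0],[0,0,0]],"delta_rot":[[0,0,0],[0,0,0],[0,0,0],[0,0,0],[0,0,0],[0,0,0],[0,0,0],[0,0,0],[0,0,0],[0,0,0]],"claw":[255,255,255,255,255,255,255,255,255,255]}';python3 look.py 12
```

```text
time_s: 15.85
eef_pos: [433.2, 269.8, 45.7]
ee_rot: [0.0, 0.985, 0.175, -0.001]
force: [-6.1, -2.1, 8.0]
grip_width: 0.217
t 15.85 pos [433.2 269.8  45.7] tooly yaw -69.88 z [-1.8e-03 -5.0e-04 -1.0e+00] F [-6.1 -2.1  8. ] M [-0.17  0.91  0.12] w 0.217 j [0.327 0.513 1.747 0.    0.884 1.547]
```

View pics/w12.png

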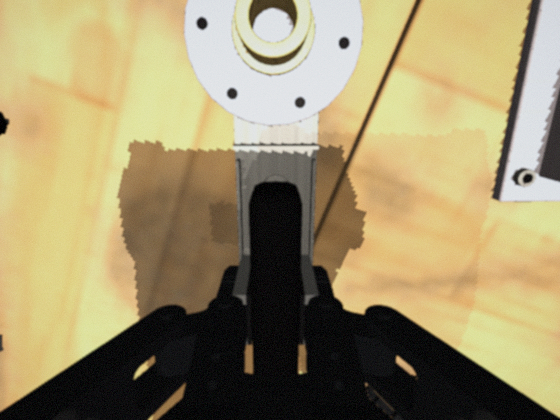

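```bash
python3 -m crank '{"dp":[[0.19,0.07,0],[0.28,0.1,0],[0.19,0.07,0],[0,0,0]],"delta_rot":[[0,0,0],[0,0,0],[0,0,0],[0,0,0]],"claw":[255,255,255,255]}';python3 look.py 13
```

```text
time_s: 16.3
eef_pos: [439.6, 272.2, 45.7]
ee_rot: [0.0, 0.985, 0.175, -0.001]
force: [-6.4, -3.2, 8.6]
grip_width: 0.213
t 16.3 pos [439.6 272.2  45.7] tooly yaw -69.88 z [-2.1e-03 -6.0e-04 -1.0e+00] F [-6.4 -3.2  8.6] M [-0.1   1.    0.04] w 0.213 j [0.327 0.524 1.726 0.    0.893 1.547]
```

Run:
```python
import cv2
p=cv2.imread("pics/w13.png");cv2.imwrite("pics/c13.png",cv2.resize(p[0:200,170:380],None,fx=3,fy=3,interpolation=cv2.INTER_CUBIC))
```

```text
(no output)
```

View pics/c13.png

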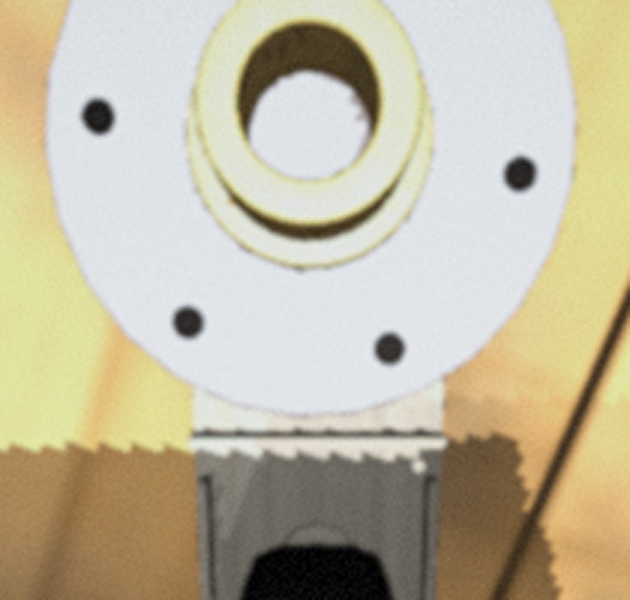

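Run:
```python
from h import *
z=np.load("w13.npz");T=z["T"];m=camera_model("wrist");s=sense()
yaw=np.radians(90-69.88);u=np.array([np.cos(yaw),np.sin(yaw),0]);o=s["eef_pos"]-[0,0,45.7]
for x,h in((57,2),(57,10),(58,10),(57,8),(59,8),(61,8),(63,8),(101,8)):
    a=proj(m,o+u*x+[0,0,h],T)[0];print(x,h,a.round(1),((a-[170,0])*3).round(0))
```

```text
57 2 [275.  141.3] [315. 424.]
57 10 [275. 143.] [315. 429.]
58 10 [275.  141.1] [315. 423.]
57 8 [275.  142.6] [315. 428.]
59 8 [275.  138.8] [315. 416.]
61 8 [275. 135.] [315. 405.]
63 8 [275.  131.1] [315. 393.]
101 8 [275.   52.5] [315. 158.]
```

```bash
python3 -m crank '{"dp":[[0.14,0.05,0],[0.1,0.03,0],[0,0,0]],"delta_rot":[[0,0,0],[0,0,0],[0,0,0]],"claw":[255,255,255]}';python3 look.py 14;  python3 - <<'E'
import cv2
p=cv2.imread("pics/w14.png");cv2.imwrite("pics/c14.png",cv2.resize(p[100:180,200:350],None,fx=5,fy=5,interpolation=cv2.INTER_CUBIC))
E
```

```text
time_s: 16.65
eef_pos: [442.0, 273.0, 45.6]
ee_rot: [0.0, 0.985, 0.175, -0.001]
force: [-7.0, -2.6, 8.8]
grip_width: 0.218
t 16.65 pos [442.  273.   45.6] tooly yaw -69.88 z [-2.1e-03 -5.0e-04 -1.0e+00] F [-7.  -2.6  8.8] M [-0.17  1.01  0.08] w 0.218 j [0.327 0.529 1.719 0.    0.896 1.547]
```

View pics/c14.png

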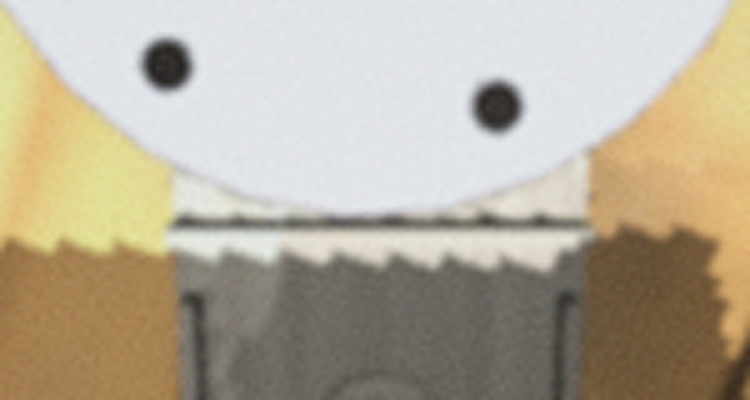

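```bash
python3 -m crank '{"dp":[[0,0,0.1],[0,0,0.2],[0,0,0.2],[0,0,0.2],[0,0,0.1],[0,0,0],[0,0,0]],"delta_rot":[[0,0,0],[0,0,0],[0,0,0],[0,0,0],[0,0,0],[0,0,0],[0,0,0]],"claw":[255,255,255,255,255,255,255]}';python3 look.py 15;  python3 - <<'E'
import sys;sys.path.insert(0,'.')
from h import *
p,d=capture("scene")
p=p[:,:,::-1];cv2.imwrite("pics/c15.png",cv2.resize(p[190:290,140:270],None,fx=5.8,fy=5.8,interpolation=cv2.INTER_CUBIC))
E
```

```text
time_s: 17.4
eef_pos: [442.8, 273.0, 53.3]
ee_rot: [0.0, 0.985, 0.175, -0.0]
force: [-1.6, 0.8, -3.8]
grip_width: 0.213
t 17.4 pos [442.8 273.   53.3] tooly yaw -69.9 z [-1.e-04 -0.e+00 -1.e+00] F [-1.6  0.8 -3.8] M [-0.11  0.44 -0.  ] w 0.213 j [ 0.327  0.516  1.714 -0.     0.912  1.547]
```

View pics/c15.png

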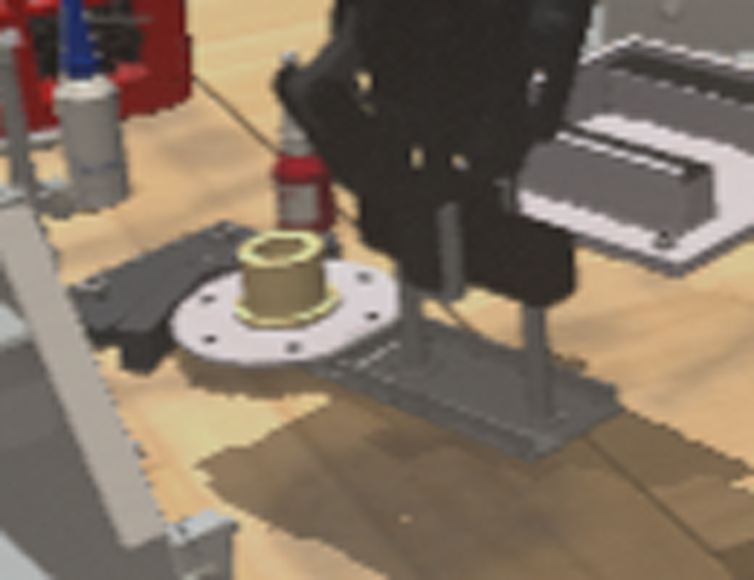

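View pics/w15.png

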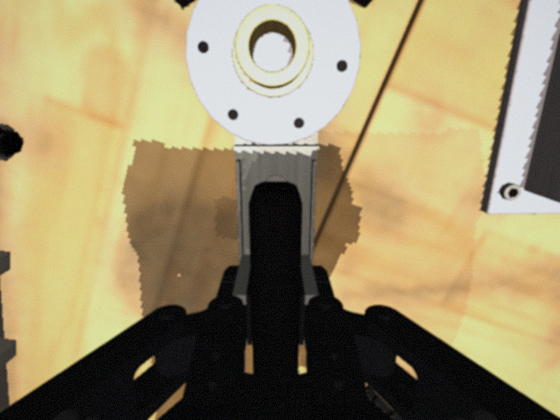

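Run:
```python
from h import *
W=cloud(camera_model("scene"),np.load("scene5.npz")["d"])
for r in range(10,215,10): print(r,[W[r,c].round(0).tolist() for c in (215,245,265)])
Wt=np.load("topW.npy")
# hopper boundary points above 100 near stand
h=(Wt[...,2]>100)&(Wt[...,0]>420)&(Wt[...,0]<760)&(Wt[...,1]<230)
q=Wt[h];T=np.array([502.3,78.3])
d=np.hypot(*(q[:,:2]-T).T);i=d.argsort()[:400:60];print("near hopper to TCP tgt",d[i].round(0),q[i].round(0).tolist())
D=np.array([597,113.5]);d=np.hypot(*(q[:,:2]-D).T);i=d.argsort()[:400:60];print("near hopper to disc tgt",d[i].round(0),q[i].round(0).tolist())
```

```text
10 [[311.0, 302.0, 465.0], [260.0, 282.0, 461.0], [227.0, 271.0, 459.0]]
20 [[315.0, 301.0, 453.0], [263.0, 281.0, 450.0], [228.0, 271.0, 448.0]]
30 [[308.0, 305.0, 440.0], [263.0, 282.0, 438.0], [230.0, 270.0, 436.0]]
40 [[304.0, 308.0, 427.0], [263.0, 283.0, 425.0], [230.0, 271.0, 424.0]]
50 [[305.0, 309.0, 414.0], [264.0, 283.0, 413.0], [237.0, 267.0, 412.0]]
60 [[307.0, 309.0, 401.0], [265.0, 283.0, 400.0], [307.0, 227.0, 398.0]]
70 [[313.0, 308.0, 387.0], [280.0, 276.0, 386.0], [316.0, 223.0, 383.0]]
80 [[321.0, 306.0, 372.0], [307.0, 263.0, 371.0], [306.0, 230.0, 369.0]]
90 [[1021.0, 11.0, 291.0], [309.0, 263.0, 356.0], [309.0, 228.0, 354.0]]
100 [[1020.0, 14.0, 259.0], [314.0, 262.0, 341.0], [1020.0, -176.0, 244.0]]
110 [[931.0, 55.0, 240.0], [309.0, 265.0, 326.0], [308.0, 230.0, 323.0]]
120 [[715.0, 147.0, 247.0], [308.0, 267.0, 311.0], [309.0, 230.0, 307.0]]
130 [[723.0, 146.0, 220.0], [309.0, 268.0, 296.0], [308.0, 232.0, 291.0]]
140 [[733.0, 144.0, 192.0], [327.0, 259.0, 276.0], [343.0, 212.0, 266.0]]
150 [[737.0, 145.0, 164.0], [326.0, 261.0, 259.0], [354.0, 207.0, 246.0]
[... 160 characters left out ...]
, 149.0, 78.0], [323.0, 265.0, 209.0], [667.0, 35.0, 77.0]]
190 [[882.0, 98.0, -0.0], [329.0, 264.0, 189.0], [698.0, 18.0, 35.0]]
200 [[796.0, 135.0, 0.0], [330.0, 264.0, 171.0], [295.0, 244.0, 177.0]]
210 [[456.0, 272.0, 112.0], [655.0, 107.0, 8.0], [307.0, 238.0, 153.0]]
near hopper to TCP tgt [118. 125. 128. 131. 134. 136. 138.] [[598.0, 9.0, 252.0], [596.0, -5.0, 251.0], [603.0, -0.0, 251.0], [592.0, -18.0, 250.0], [598.0, -15.0, 252.0], [623.0, 16.0, 249.0], [638.0, 54.0, 254.0]]
near hopper to disc tgt [64. 70. 74. 76. 79. 81. 83.] [[647.0, 73.0, 251.0], [640.0, 58.0, 250.0], [671.0, 103.0, 247.0], [651.0, 60.0, 251.0], [640.0, 48.0, 124.0], [650.0, 52.0, 125.0], [680.0, 112.0, 248.0]]
```

```bash
python3 -m crank '{"dp":[[0,0,0.3],[0,0,0.6],[0,0,0.9],[0,0,1.2],[0,0,1.4],[0,0,1.4],[0,0,1.2],[0,0,0.9],[0,0,0.5],[0,0,0.3]],"delta_rot":[[0,0,0],[0,0,0],[0,0,0],[0,0,0],[0,0,0],[0,0,0],[0,0,0],[0,0,0],[0,0,0],[0,0,0]],"claw":[255,255,255,255,255,255,255,255,255,255]}';python3 look.py 16
```

```text
time_s: 18.5
eef_pos: [442.8, 273.1, 140.7]
ee_rot: [-0.0, 0.985, 0.175, 0.0]
force: [0.6, 0.1, -4.0]
grip_width: 0.218
t 18.5 pos [442.8 273.1 140.7] tooly yaw -69.89 z [ 2.e-04  1.e-04 -1.e+00] F [ 0.6  0.1 -4. ] M [-0.03  0.21 -0.03] w 0.218 j [0.327 0.392 1.637 0.    1.112 1.547]
```

View pics/w16.png

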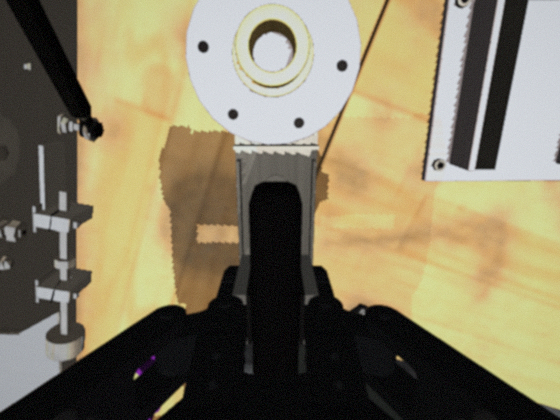

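The disc is seated on the blade against the lip, with its centre at column 274 and the bush unmoved. On to the stand.

```bash
python3 -m crank '{"dp":[[0.06,-0.2,0],[0.15,-0.5,0],[0.24,-0.8,0],[0.34,-1.1,0],[0.43,-1.4,0],[0.52,-1.7,0],[0.52,-1.7,0],[0.52,-1.7,0],[0.52,-1.7,0],[0.52,-1.7,0]],"delta_rot":[[0,0,0],[0,0,0],[0,0,0],[0,0,0],[0,0,0.1],[0,0,0.1],[0,0,0.1],[0,0,0],[0,0,0],[0,0,0]],"claw":[255,255,255,255,255,255,255,255,255,255]}';python3 -m crank '{"dp":[[0.52,-1.7,0],[0.43,-1.4,0],[0.34,-1.1,0],[0.27,-0.9,0],[0.21,-0.7,0],[0.15,-0.5,0],[0.09,-0.3,0],[0.06,-0.2,0],[0.03,-0.1,0],[0,0,0]],"delta_rot":[[0,0,0],[0,0,0],[0,0,0],[0,0,0],[0,0,0],[0,0,0],[0,0,0],[0,0,0],[0,0,0],[0,0,0]],"claw":[255,255,255,255,255,255,255,255,255,255]}';python3 look.py 17
python3 - <<'E'
from h import *
for n in("top","scene"):
    p,d=capture(n);cv2.imwrite(f"pics/{n}17.png",p[:,:,::-1]);np.savez(f"{n}17.npz",p=p,d=d)
E
```

```text
time_s: 19.55
eef_pos: [481.3, 146.4, 140.3]
ee_rot: [0.0, 0.984, 0.177, -0.0]
force: [0.7, -0.5, -3.4]
grip_width: 0.215
time_s: 20.55
eef_pos: [501.9, 79.2, 140.3]
ee_rot: [-0.0, 0.984, 0.177, -0.0]
force: [-0.1, -0.1, -2.6]
grip_width: 0.215
t 20.55 pos [501.9  79.2 140.3] tooly yaw -69.58 z [-1.e-04  0.e+00 -1.e+00] F [-0.1 -0.1 -2.6] M [-0.09  0.16  0.04] w 0.215 j [-0.074  0.369  1.673  0.     1.1    1.14 ]
```

View pics/w17.png

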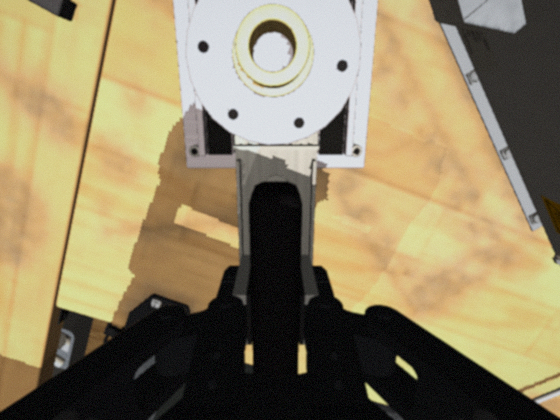

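View pics/scene17.png

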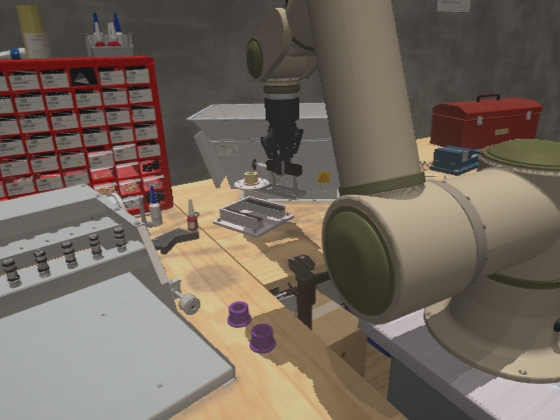

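View pics/top17.png

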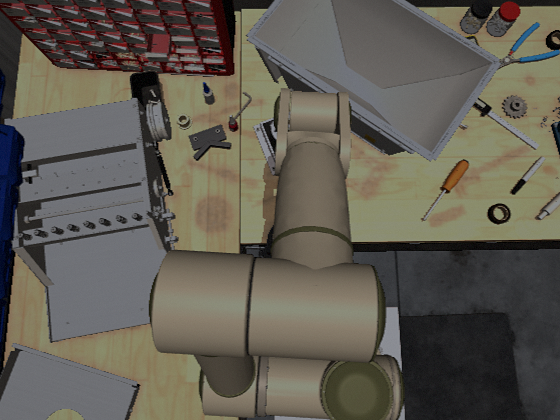

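Run:
```python
from h import *
z=np.load("w17.npz");T=z["T"];m=camera_model("wrist");p=z["p"]
yaw=np.radians(90-69.58);u=np.array([np.cos(yaw),np.sin(yaw)]);n=np.array([-u[1],u[0]]);o=np.array([501.9,79.2])
cv2.imwrite("pics/c17.png",cv2.resize(p[0:190,165:390,::-1],None,fx=3,fy=3,interpolation=cv2.INTER_CUBIC))
# front edge: gradient along columns
g=cv2.cvtColor(p,cv2.COLOR_RGB2GRAY).astype(float)
for c in (195,205,215,225,330,340,350,358):
    col=g[155:180,c];e=155+np.argmin(np.diff(cv2.GaussianBlur(col[:,None],(1,3),0)[:,0]))+.5
    q=ray(m,(c,e),8,T)[:2]-o;print(c,e,(q@u).round(1),(q@n).round(1))
for s in((194,151),(357,150)):
    q=ray(m,s,8,T)[:2]-o;print("screw",(q@u).round(1),(q@n).round(1))
```

```text
195 166.5 26.4 67.0
205 166.5 26.4 58.6
215 166.5 26.4 50.3
225 166.5 26.4 41.9
330 166.5 26.4 -46.0
340 166.5 26.4 -54.4
350 166.5 26.4 -62.8
358 166.5 26.4 -69.5
screw 39.3 66.9
screw 40.2 -67.6
```

View pics/c17.png

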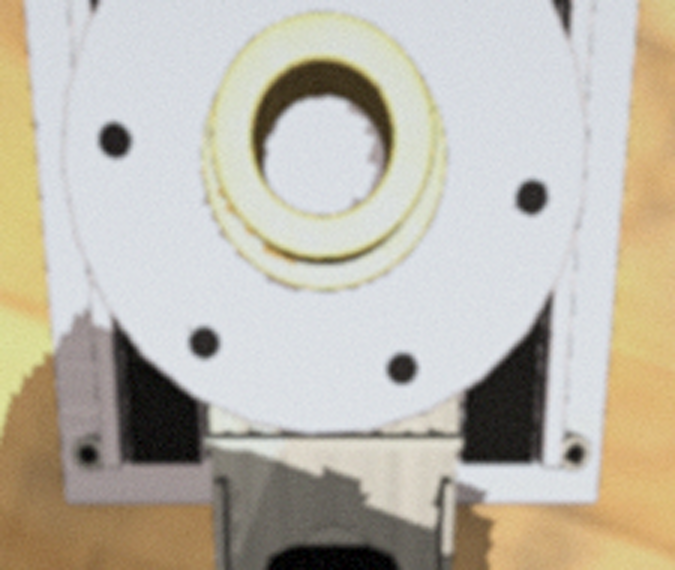

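```bash
python3 -m crank '{"dp":[[0.03,-0.05,-0.3],[0.02,-0.05,-0.6],[0,-0.05,-0.9],[0,0,-1],[0,0,-1],[0,0,-0.8],[0,0,-0.6],[0,0,-0.3],[0,0,-0.2],[0,0,0]],"delta_rot":[[0,0,0],[0,0,0],[0,0,0],[0,0,0],[0,0,0],[0,0,0],[0,0,0],[0,0,0],[0,0,0],[0,0,0]],"claw":[255,255,255,255,255,255,255,255,255,255]}';python3 look.py 18
python3 - <<'E'
from h import *
p,d=capture("scene");cv2.imwrite("pics/c18.png",cv2.resize(p[160:250,200:320,::-1],None,fx=6,fy=6,interpolation=cv2.INTER_CUBIC))
E
```

```text
time_s: 21.7
eef_pos: [502.5, 77.6, 83.4]
ee_rot: [0.0, 0.984, 0.177, 0.0]
force: [0.1, -1.1, -3.4]
grip_width: 0.215
t 21.7 pos [502.5  77.6  83.4] tooly yaw -69.59 z [ 1.e-04  0.e+00 -1.e+00] F [ 0.1 -1.1 -3.4] M [-0.05  0.16 -0.03] w 0.215 j [-0.078  0.448  1.728  0.     0.966  1.137]
```

View pics/c18.png

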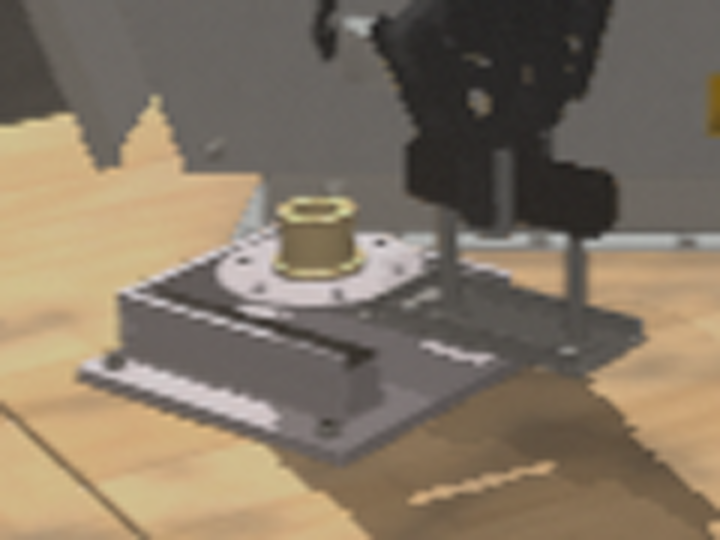

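View pics/w18.png

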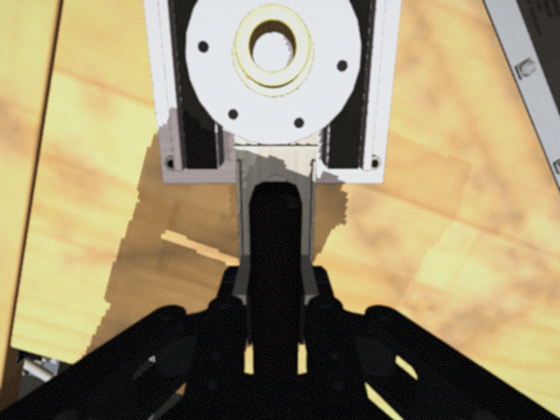

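```bash
python3 -m crank '{"dp":[[0,0,-0.15],[0,0,-0.2],[0,0,-0.2],[0,0,-0.15],[0,0,-0.15],[0,0,-0.2],[0,0,-0.25],[0,0,-0.25],[0,0,-0.2],[0,0,0]],"delta_rot":[[0,0,0],[0,0,0],[0,0,0],[0,0,0],[0,0,0],[0,0,0],[0,0,0],[0,0,0],[0,0,0],[0,0,0]],"claw":[255,255,255,255,255,255,255,255,255,255]}';python3 look.py 19
python3 - <<'E'
from h import *
p,d=capture("scene");cv2.imwrite("pics/c19.png",cv2.resize(p[160:250,200:320,::-1],None,fx=6,fy=6,interpolation=cv2.INTER_CUBIC))
E
```

```text
time_s: 22.8
eef_pos: [502.4, 77.6, 65.6]
ee_rot: [-0.0, 0.984, 0.177, -0.0]
force: [-0.0, -0.1, -1.9]
grip_width: 0.212
t 22.8 pos [502.4  77.6  65.6] tooly yaw -69.6 z [-4.e-04  0.e+00 -1.e+00] F [-0.  -0.1 -1.9] M [-0.05 -0.01 -0.02] w 0.212 j [-0.078  0.476  1.741  0.     0.925  1.137]
```

View pics/c19.png

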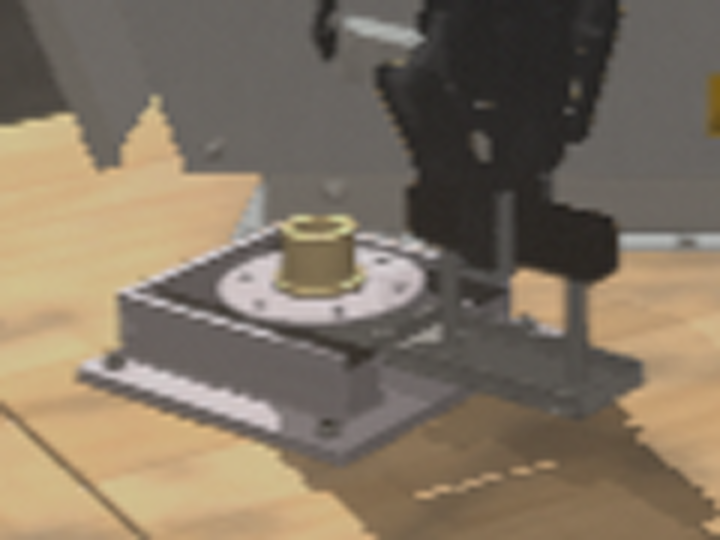

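View pics/w19.png

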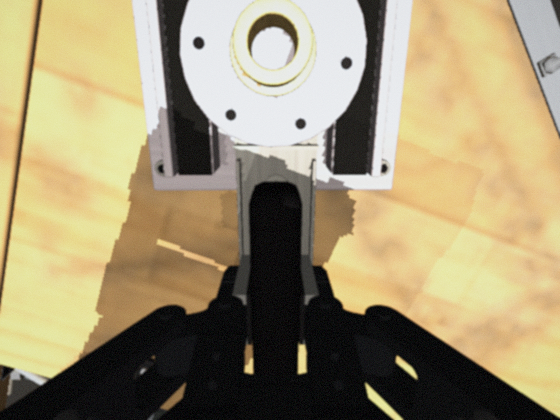

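```bash
python3 -m crank '{"dp":[[-0.47,-0.17,0],[-0.94,-0.35,0],[-1.41,-0.52,0],[-1.87,-0.7,0],[-1.87,-0.7,0],[-1.87,-0.7,0],[-1.87,-0.7,0],[-1.87,-0.7,0],[-1.41,-0.52,0],[-0.47,-0.17,0]],"delta_rot":[[0,0,0],[0,0,0],[0,0,0],[0,0,0],[0,0,0],[0,0,0],[0,0,0],[0,0,0],[0,0,0],[0,0,0]],"claw":[255,255,255,255,255,255,255,255,255,255]}';python3 look.py 20
python3 - <<'E'
from h import *
p,d=capture("scene");cv2.imwrite("pics/scene20.png",p[:,:,::-1]);cv2.imwrite("pics/c20.png",cv2.resize(p[160:260,200:340,::-1],None,fx=5,fy=5,interpolation=cv2.INTER_CUBIC))
E
```

```text
time_s: 23.9
eef_pos: [360.4, 25.1, 65.9]
ee_rot: [-0.0, 0.984, 0.177, -0.0]
force: [0.7, 0.6, -2.4]
grip_width: 0.214
t 23.9 pos [360.4  25.1  65.9] tooly yaw -69.64 z [-5.e-04  1.e-04 -1.e+00] F [ 0.7  0.6 -2.4] M [-0.   -0.02 -0.01] w 0.214 j [-0.258  0.206  2.154 -0.     0.782  0.957]
```

View pics/c20.png

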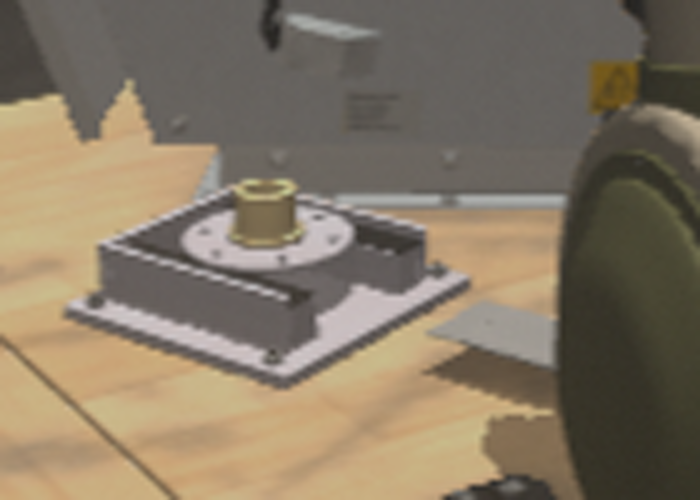

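View pics/w20.png

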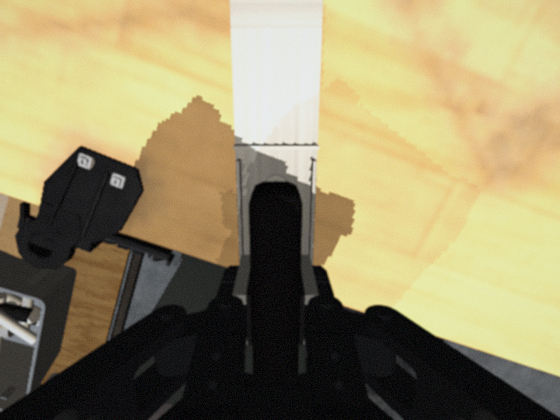

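```bash
python3 - <<'E'
from h import *
z=np.load("w20.npz");W=z["W"];m=camera_model("wrist")
for c in((85,150),(118,155),(90,190),(140,185),(30,200)): print(c,W[c[1],c[0]].round(0))
print("edge",ray(m,(215,262),0,z["T"]).round(0),ray(m,(555,372),0,z["T"]).round(0))
E
python3 -m crank '{"dp":[[0.5,-0.1,0.5],[0.6,-0.2,0.5],[0.6,-0.2,0],[0.6,-0.2,0],[0.6,-0.2,0],[0.6,-0.2,0],[0.6,-0.2,0],[0.6,-0.2,0],[0.3,0,0],[0,0,0]],"delta_rot":[[0,0,7.8],[0,0,7.8],[0,0,7.8],[0,0,7.8],[0,0,7.8],[0,0,7.8],[0,0,7.8],[0,0,7.8],[0,0,7.2],[0,0,0]],"claw":[255,255,255,255,255,255,255,255,255,255]}';python3 look.py 21
```

```text
(85, 150) [367. 152.   4.]
(118, 155) [369. 134.  -1.]
(90, 190) [342. 144.   3.]
(140, 185) [356. 115.   3.]
(30, 200) [320. 182.  -0.]
edge [319.  54.   0.] [ 321. -224.    0.]
time_s: 25.0
eef_pos: [412.8, 10.3, 75.9]
ee_rot: [0.0, 0.707, 0.708, 0.0]
force: [-0.1, -0.2, -2.1]
grip_width: 0.222
t 25.0 pos [412.8  10.3  75.9] tooly yaw 0.08 z [ 7.e-04 -1.e-04 -1.e+00] F [-0.1 -0.2 -2.1] M [-0.06  0.01 -0.02] w 0.222 j [-0.261  0.284  2.007  0.     0.85  -0.262]
```

View pics/w21.png

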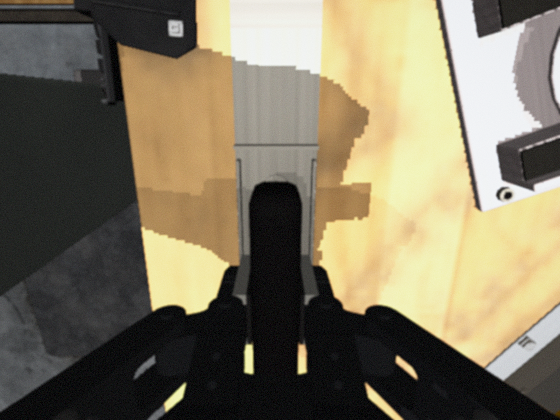

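```bash
python3 -m crank '{"dp":[[0,0,-0.8],[0,0,-1],[0,0,-0.7],[0,0,-0.3],[0,0,-0.15],[0,0,0],[0,0,0]],"delta_rot":[[0,0,0],[0,0,0],[0,0,0],[0,0,0],[0,0,0],[0,0,0],[0,0,0]],"claw":[255,255,255,255,255,255,255]}';python3 look.py 22
```

```text
time_s: 25.75
eef_pos: [412.1, 10.2, 46.5]
ee_rot: [0.0, 0.707, 0.707, 0.0]
force: [-0.3, -0.0, -1.8]
grip_width: 0.216
t 25.75 pos [412.1  10.2  46.5] tooly yaw -0.0 z [ 4.e-04 -1.e-04 -1.e+00] F [-0.3 -0.  -1.8] M [-0.01  0.01  0.01] w 0.216 j [-0.261  0.342  2.031 -0.     0.768 -0.261]
```

```bash
python3 -m crank '{"dp":[[0,0,-0.08],[0,0,0]],"delta_rot":[[0,0,0],[0,0,0]],"claw":[255,255]}';python3 look.py 23; python3 -m crank '{"dp":[[0,0,0],[0,0,0],[0,0,0],[0,0,0],[0,0,0],[0,0,0],[0,0,0],[0,0,0]],"delta_rot":[[0,0,0],[0,0,0],[0,0,0],[0,0,0],[0,0,0],[0,0,0],[0,0,0],[0,0,0]],"claw":[200,120,0,0,0,0,0,0]}';python3 look.py 24
```

```text
time_s: 26.0
eef_pos: [412.2, 10.2, 45.7]
ee_rot: [0.0, 0.707, 0.707, 0.0]
force: [-0.1, -1.7, -0.6]
grip_width: 0.215
t 26.0 pos [412.2  10.2  45.7] tooly yaw 0.01 z [ 6.e-04 -2.e-04 -1.e+00] F [-0.1 -1.7 -0.6] M [-0.08  0.   -0.01] w 0.215 j [-0.261  0.344  2.032 -0.     0.765 -0.261]
time_s: 26.85
eef_pos: [412.0, 10.2, 45.6]
ee_rot: [-0.0, 0.707, 0.707, -0.0]
force: [-0.7, -0.5, -0.2]
grip_width: 0.999
t 26.85 pos [412.   10.2  45.6] tooly yaw 0.01 z [-0.  0. -1.] F [-0.7 -0.5 -0.2] M [ 0.01 -0.01 -0.04] w 0.999 j [-0.261  0.344  2.032  0.     0.766 -0.261]
```

View pics/w24.png

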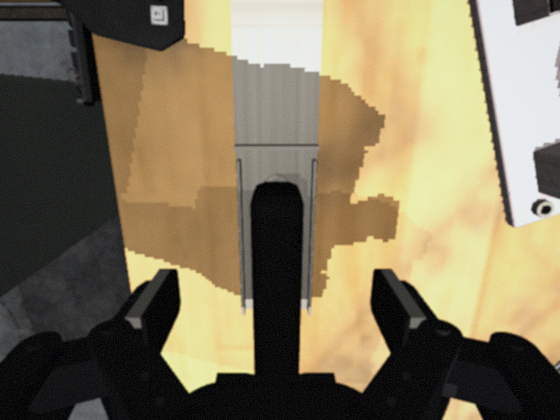

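```bash
python3 -m crank '{"dp":[[0,0,1],[0,0,3],[0,0,4],[0,0,4],[0,0,4],[0,0,4],[0,0,2],[0,0,0],[0,0,0],[0,0,0]],"delta_rot":[[0,0,0],[0,0,0],[0,0,0],[0,0,0],[0,0,0],[0,0,0],[0,0,0],[0,0,0],[0,0,0],[0,0,0]],"claw":[0,0,0,0,0,0,0,0,0,0]}';python3 look.py 25
python3 - <<'E'
from h import *
for n in("top","scene"):
    p,d=capture(n);cv2.imwrite(f"pics/{n}25.png",p[:,:,::-1]);np.savez(f"{n}25.npz",p=p,d=d)
p=cv2.imread("pics/scene25.png");cv2.imwrite("pics/c25.png",cv2.resize(p[160:280,160:340],None,fx=4.4,fy=4.4,interpolation=cv2.INTER_CUBIC))
E
```

```text
time_s: 27.9
eef_pos: [411.4, 10.4, 264.5]
ee_rot: [-0.001, 0.707, 0.707, -0.001]
force: [0.0, 0.2, 0.3]
grip_width: 1.002
t 27.9 pos [411.4  10.4 264.5] tooly yaw 0.01 z [-2.2e-03  6.0e-04 -1.0e+00] F [0.  0.2 0.3] M [ 0.01 -0.04  0.04] w 1.002 j [-0.261  0.033  1.746 -0.     1.365 -0.261]
```

View pics/w25.png

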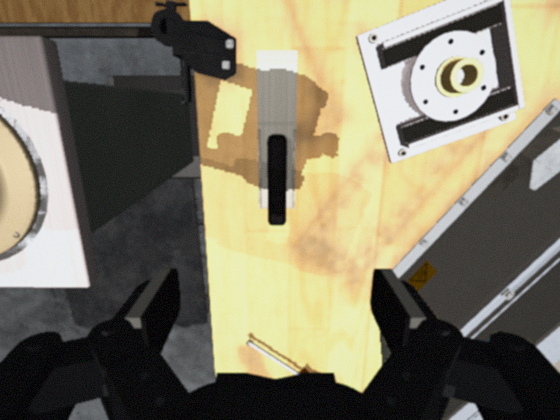

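View pics/c25.png

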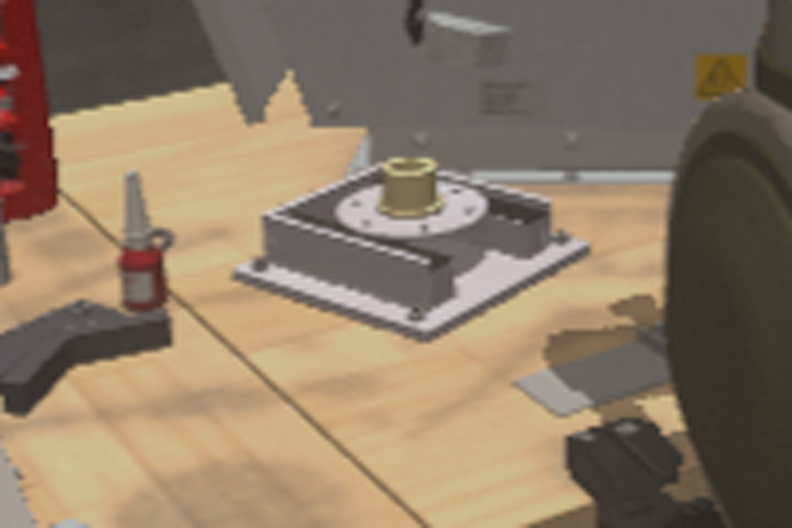

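View pics/top25.png

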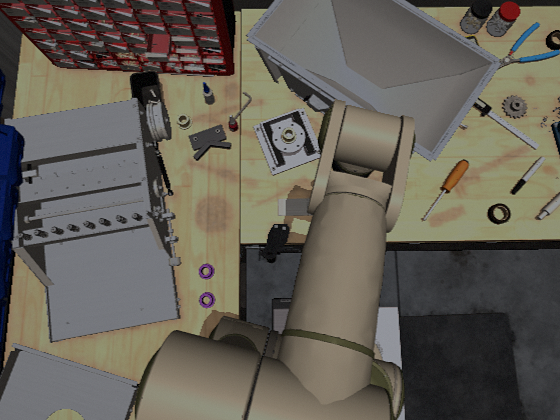

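Wrist view: the lifter lies flat at (277,140), about 70 px clear of the stand. The disc is on both rails at (455,77), and the bottle is upright. One quick numeric check of the disc, then I'll hand in.

Run:
```python
from h import *
z=np.load("w25.npz");W=z["W"];hsv=cv2.cvtColor(z["p"],cv2.COLOR_RGB2HSV)
c=np.array([597,113.5]);us=np.array([.9373,.3486]);ns=np.array([-us[1],us[0]])
D=W[...,:2]-c;r=np.hypot(D[...,0],D[...,1])
s=(r<42)&(W[...,2]>34)&(W[...,2]<43)&(r>24);q=W[s]
A=np.c_[q[:,:2]-c,np.ones(len(q))];k=np.linalg.lstsq(A,q[:,2],rcond=None)[0];print("disc top plane",len(q),np.degrees(k[:2]).round(2),k[2].round(1))
s=(W[...,2]>57)&(W[...,2]<75)&(r<40);b=W[s][:,:2]-c;rr=cv2.minAreaRect(b.astype(np.float32));print("bush centre in stand frame",np.array(rr[0])@us,np.array(rr[0])@ns,rr[1])
m=camera_model("wrist")
h=(W[...,2]>66)&(W[...,2]<85)&(abs(W[...,0]-412)<40)&(abs(W[...,1]-10)<70);print("handle",cv2.minAreaRect(W[h][:,:2].astype(np.float32)),np.median(W[h][:,2]))
finish_job();print(sense()["time_s"])
```

```text
disc top plane 3505 [-0.03 -0.04] 36.7
bush centre in stand frame -0.860486248588562 0.837831049156189 (31.86147689819336, 31.4371337890625)
handle ((412.74652099609375, 10.480094909667969), (93.97802734375, 19.415010452270508), 89.8781509399414) 74.30839488541355
the job is handed in; nothing more can be done
the job is handed in; nothing more can be done
```

The job is done and handed in at about 28 s of the 72 s. I gripped the lifter by its handle and slid the blade under the disc until it lay almost against the lip, with the stop holding it. I then carried disc and bush level to the stand, lowered the blade between the rails, drew it out along the stand's axis and set the lifter down flat on the bench, clear of stand and stop. Only the blade touched the disc.

**Last checks:**
- **Disc:** it lies level on both rails, with a tilt of 0.05° or less. Its top read 36.7 mm where 38 is expected; the wrist camera's depth also reads the bench about 1 mm low.
- **Bush:** it still stands on the middle of the disc, within about 1 mm of the stand's centre both ways, so the disc is well between the lips.
- **Lifter:** its handle centre is at (413, 10) and the handle's top read 74 mm (76 expected), which fits the blade lying flat.
- **Bottle:** it is upright where it stood.
- **Forces:** no reading I took passed about 12 N.

**Disagreements:** the scene camera put things about 2.5 mm off in y compared with the other two, so I used the wrist and top cameras. One network result for the bottle in the wrist picture was plainly wrong, and I ignored it.

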